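# Crib-stack polymer test bars for dry-air conditioning

### The job

Use the pull hook to hook the carton of polymer test bars behind its front lip and drag it out until the whole carton stands clear of the wire shelf, and leave the hook lying on its grey mat again. Stack every bar on the metal pad as an open crosswise tower: two bars to a layer with a gap between them as the two stripes show, the lowest pair on the stripes and each layer square across the one below (an odd last bar takes either place of its layer). With the tower finished, start the dry air by pressing the valve's plunger down through its soft first stop to its firm second stop, hold it there about half a second, and let it rise again; leave the other things on the bench where they are.

Things in the scene. Friction and masses are not known exactly. Their poses are not given: they have to be found in the camera images.
- shelf: Fixed low wire shelf of steel rods on the bench, no floor of its own, 280 deep (its x) x 350 wide (its y). Roof underside 138 above the bench, top 150. Origin on the bench under its middle; x points into the shelf, the open side is at x = -140. Posts of 16 dia at x = +-130, y = +-170; cross wires at the back only
- carton: Loose open cardboard carton on the bench in the shelf, 0.35 kg empty, 148 deep (x) x 260 wide (y) x 50 high, walls and floor 4 thick. Origin: centre of its underside; x points into the shelf, so the front lip is the wall from x = -74 to -70, rim at z = 50; it starts 55 to 80 inside the open side. Clear of the shelf when its back (x = 74) is out past the open side. Slides with a few N
- bar1: White polymer test bar, 96 long (its x) x 18 wide (y) x 15 thick (z), 50 g, origin at its centre. Three to five are present, all alike. They lie flat in the carton along its x, at some of five places 45 apart (carton y = -90 to 90), centres near x = 12, so about 34 is free between their front ends and the inside of the front lip
- bar2: White polymer test bar, 96 long (its x) x 18 wide (y) x 15 thick (z), 50 g, origin at its centre. Three to five are present, all alike. They lie flat in the carton along its x, at some of five places 45 apart (carton y = -90 to 90), centres near x = 12, so about 34 is free between their front ends and the inside of the front lip
- bar3: White polymer test bar, 96 long (its x) x 18 wide (y) x 15 thick (z), 50 g, origin at its centre. Three to five are present, all alike. They lie flat in the carton along its x, at some of five places 45 apart (carton y = -90 to 90), centres near x = 12, so about 34 is free between their front ends and the inside of the front lip
- bar4: White polymer test bar, 96 long (its x) x 18 wide (y) x 15 thick (z), 50 g, origin at its centre. Three to five are present, all alike. They lie flat in the carton along its x, at some of five places 45 apart (carton y = -90 to 90), centres near x = 12, so about 34 is free between their front ends and the inside of the front lip
- bar5: White polymer test bar, 96 long (its x) x 18 wide (y) x 15 thick (z), 50 g, origin at its centre. Three to five are present, all alike. They lie flat in the carton along its x, at some of five places 45 apart (carton y = -90 to 90), centres near x = 12, so about 34 is free between their front ends and the inside of the front lip
- hook: Pull hook, 0.22 kg, upright on the mat. Black handle block 80 (x) x 24 (y) x 32 high, steel shank 12 wide (z 22 to 30) from the handle along x, ending in a claw plate 6 thick (x 162 to 168), 40 wide, turned down to z = 0, level with the handle's underside. Origin: underside of the handle's middle; x points to the claw, z up. Grip the handle across its 24 mm (y) from above
- hook_tip (a point): Middle of the claw's lower edge, at x = 165, y = 0, z = 0 of the hook
- mat: Fixed grey mat, 260 long (its x) x 110 wide (y) x 3 thick, origin at the centre of its underside. The hook starts on it with its origin at about x = -70, y = 0 and its claw along +x, and goes back the same way (within 35 along and 40 across), standing on handle and claw
- pad: Fixed aluminium pad, 150 long (its x) x 120 wide (y) x 8 thick, origin at the centre of its underside. Two grey stripes along x at y = +-28: the lowest pair of bars lies on them, centred at x = 0. Second-layer bars lie along y at x = +-28, third-layer bars along x at y = +-28 again; bar centres at z = 15.5, 30.5, 45.5 of the pad
- low_left (a point): Place of a bar's centre in the bottom layer, y = 28, z = 15.5 of the pad frame; the bar there lies along the pad's x
- low_right (a point): Place of a bar's centre in the bottom layer, y = -28, z = 15.5 of the pad frame; the bar there lies along the pad's x
- mid_near (a point): Place of a bar's centre in the second layer, x = -28, z = 30.5 of the pad frame; the bar there lies along the pad's y
- mid_far (a point): Place of a bar's centre in the second layer, x = 28, z = 30.5 of the pad frame; the bar there lies along the pad's y
- top_left (a point): Place of a bar's centre in the third layer, y = 28, z = 45.5 of the pad frame; the bar there lies along the pad's x
- top_right (a point): Place of a bar's centre in the third layer, y = -28, z = 45.5 of the pad frame; the bar there lies along the pad's x
- valve: Fixed white dry-air valve box, 80 x 80 x 60 high with a steel collar of 40 dia up to 72, plunger on top. Origin at the centre of its underside, z up
- plunger_top (a point): Top centre of the black plunger cap, 32 dia, 100 above the valve's underside when up. It goes down 8 softly (1 to 4 N) to the first stop, then 6 more against a firm spring (8 to 14 N) to the second stop, 14 below its rest height, and springs back by itself
- amber_bottle: Bystander, leave it where it is: brown glass bottle, 60 dia x 130 high, mm; origin at its underside or grip line
- jar: Bystander, leave it where it is: small lidded jar, 54 dia x 70 high, mm; origin at its underside or grip line
- beaker: Bystander, leave it where it is: glass beaker, 56 dia x 70 high, mm; origin at its underside or grip line
- mouse: Bystander, leave it where it is: black computer mouse, 60 dia x 32 high, mm; origin at its underside or grip line
- tin: Bystander, leave it where it is: metal tin, 60 dia x 50 high, mm; origin at its underside or grip line

How it is judged:
By the outcome, as a careful person would: the job done as asked, in the order asked, and still so for the second after the job is handed in, with the robot touching nothing.
Of bar1, bar2, bar3, bar4, bar5 only 3 to 5 are there at a start; the rules pass over those that are not, and their reading is None.
At some moment in a run one of hook, carton may be knocked a few centimetres aside while the robot is not near it.
Once in a run the grip may slacken for a moment while it holds something.
It also fails if it takes over 210 s, if anything falls off the work surface, if the arm or the gripper's body presses on something with over 40 N, if the wrist force passes 120 N, or if a joint passes its speed limit or range.

### The arm

A 7-joint arm with a two-finger parallel gripper is mounted at the origin on the work surface. World frame = base frame: x ahead of the robot, y to its left, z up, the work surface at z = 0. Lengths are in m, angles in degrees, forces in N, time in s.
With the tool pointing down it reaches from about 0.425 to 0.875 m from the base axis. Payload 4.7 kg.
Tool frame: the origin (TCP) lies on the centre line of the jaws, within the pads' length; the fingertips stand 14 mm ahead of it and the grasp point (between the pads) lies 5 mm behind it; z points along the fingers, y is the line along which they close (so a half turn about z gives the same grasp; the last joint's range is limited). The gripper opens to 87 mm and grips with 3 to 60 N. Pads are 19 mm wide; open, the fingers measure 117 mm over their backs; the gripper's body (75 mm by 190 mm) begins 51 mm behind the grasp point.
Start: joints at [-63.764, 18.392, -4.016, 83.108, 1.295, 78.541, -3.26], TCP at [0.279, 0.587, 0.237] pointing down, gripper open.
Joint ranges: [-163.93, 163.93], [-17.29, 119.83], [-79.2, 71.16], [3.27, 140.29], [-89.18, 269.18], [5.43, 117.66], [-154.24, 154.24]. Speed limits (degrees/s): [147.25, 147.25, 180, 180, 180, 180, 180].

### API

Orientations are given as [roll, pitch, yaw] about the fixed x, y, z axes, in that order (R = Rz(yaw) Ry(pitch) Rx(roll)).
In Python, from cell import env gives the robot as it stands.
- The arm moves only by the tool jog_arm, never from a script. Its argument "motion" is a list that holds one entry, the list of rows, each a list of 7 numbers: the shift along the tool's x, y, z in units of 0.1 m (1.0 is 0.1 m), then the turn, a rotation vector about the tool's x, y, z in units of 180 degrees (1.0 is 180 degrees), then the closure, from 0 (fully open) to 1 (shut). A call has 1 to 5 rows; each row is the pose to reach, as a shift and turn from the pose commanded when the call began, along the tool's axes at that moment, turning the shorter way round; what a row does not reach only later rows make up. A row lasts 1/10 s, in which the tool goes at most 50 mm and 8.59 degrees, less where a joint would pass 70% of its speed; a pose out of reach is approached as far as the arm can. A call with a number of a shift or a turn outside -1 to 1 is refused whole. A call with a gripper value outside its range is refused whole. The fingers move at their own pace and stop on an object; "grip_force" is the grip in N (left out, the last holds). Time passes only in rows, so rows that repeat a pose let the fingers close. It gives the time, the measured TCP pose, the force, the opening and the grip force at its end, in the units of the state.
- env.get_obs(): the state, without advancing time (a new reading comes with each control period).
- env.read_camera(name): name is "scene" or "top" or "wrist"; returns (picture, depth): 480x640x3 uint8, red, green, blue; 480x640 float32, m along the optical axis (not along the pixel's ray), 0 where there is no reading.
- env.camera_info(name): a dict with "camera_matrix" (3x3 intrinsics, pixels), "origin" and "orientation" of the camera in the world; the wrist camera has in their place "mount" (4x4, takes a point from camera to tool coordinates, whose origin is the TCP and whose axes are the flange's). Camera axes: x right, y down, z forward; pixel columns grow to the right and rows downward; lengths in m; the calibration is good to about 2 mm. A picture is of the moment at which its call begins: read the wrist's pose just before it. camera_info takes no time and is no camera call.
- env.sign_off(): hands the job in; it is judged then, once.
The state is a dict: "time_s": time; "qpos": joint angles; "joint_velocities": joint speeds; "effort": joint torques, N m; "tool_pos": TCP position; "tool_rot": TCP orientation; "force": force on the tool from outside, world axes, zero at the start; "wrist_torque": the same for the moment, N m; "grip_width": finger opening in m; "grasp_force": force on a finger pad.
Only numpy, scipy, OpenCV 4.12 (cv2) and the standard library are available. Lean on these libraries where they do the work, as an engineer would, in place of code of your own. Each camera call takes 0.05 s, during which the arm holds its last target. There are 200 camera calls.

## Working session

There is one attempt and no reset: what is moved stays moved. The work goes in short steps, Python scripts to look and compute and a tool call to move; the robot and the scene stay as the last step left them, time stands still between calls to the robot, and variables do not carry over. Pictures are saved under pics/ and viewed, at most 14 in all, crops included, and the job is handed in when it is done.

Besides the shell and the picture viewer there is one more tool, called after "Request:" as name(argument=value, ...) on one line, values as JSON. jog_arm: Moves the arm, as the interface text tells. Shifts and turns lie within -1 to 1; 1 stands for 0.1 m of shift or 180 degrees of turn. Its arguments: {"type":"object","properties":{"motion":{"type":"array","items":{"type":"array","items":{"type":"array","items":{"type":"number"}}}},"grip_force":{"type":"number"}},"required":["motion"]}

```bash
ls; mkdir -p pics
cat > h.py <<'E'
import numpy as np, cv2
from scipy.spatial.transform import Rotation as R
from cell import env
def cam(n):
    o=env.get_obs(); p,d=env.read_camera(n); i=env.camera_info(n); K=np.array(i["camera_matrix"])
    if "mount" in i:
        T=np.eye(4);T[:3,:3]=R.from_euler('xyz',o["tool_rot"],degrees=True).as_matrix();T[:3,3]=o["tool_pos"];T=T@np.array(i["mount"])
    else:
        T=np.eye(4);q=np.array(i["orientation"]);T[:3,:3]=q if q.shape==(3,3) else R.from_euler('xyz',q,degrees=True).as_matrix();T[:3,3]=i["origin"]
    v,u=np.mgrid[:480,:640]
    c=np.stack([(u-K[0,2])/K[0,0]*d,(v-K[1,2])/K[1,1]*d,d],-1)
    W=c@T[:3,:3].T+T[:3,3]
    return p,d,W
def save(n,p): cv2.imwrite(f'pics/{n}.png',p[:,:,::-1])
E
python3 - <<'E'
from h import *
for n in("scene","top"):
    print(n,env.camera_info(n)); p,d,W=cam(n); save(n,p); np.savez(n,p=p,d=d,W=W)
print(env.camera_info("wrist")); print(env.get_obs())
E
```

```text
pics
scene {'camera_matrix': array([[554.17356924,   0.        , 321.1462175 ],
       [  0.        , 554.17356924, 247.48652798],
       [  0.        ,   0.        ,   1.        ]]), 'origin': array([1.34507764, 0.11871281, 1.35326734]), 'orientation': array([-147.31720305,   -0.17676837,   92.32782406])}
top {'camera_matrix': array([[594.01734139,   0.        , 320.98760805],
       [  0.        , 594.01734139, 248.6006001 ],
       [  0.        ,   0.        ,   1.        ]]), 'origin': array([0.402609  , 0.1007196 , 1.37753985]), 'orientation': array([-173.7451503 ,    0.20704907,  -91.31286973])}
{'camera_matrix': array([[338.37852532,   0.        , 325.27620077],
       [  0.        , 338.37852532, 239.8239554 ],
       [  0.        ,   0.        ,   1.        ]]), 'mount': array([[ 9.39266471e-04, -9.61871127e-01, -2.73501469e-01,
         7.49289553e-02],
       [ 9.99999541e-01,  8.51686760e-04,  4.38948781e-04,
         1.07113121e-04],
       [-1.89274579e-04, -2.73501756e-01,  9.61871485e-01,
        -1.47885792e-01],
       [ 0.00000000e+00,  0.00000000e+00,  0.00000000e+00,
         1.00000000e+00]])}
{'time_s': 0.1, 'qpos': array([-63.76376737,  18.43469469,  -4.01450709,  83.16697152,
         1.29379244,  78.54186419,  -3.25988352]), 'joint_velocities': array([-0.07660851,  0.01001913,  0.01129983, -0.14311295, -0.10527202,
        0.03237743, -0.0135384 ]), 'effort': array([ 5.51292669e-04, -4.92574668e+01, -4.05105958e-01, -3.13395917e+01,
       -6.41643419e-02,  3.95620940e-02,  5.40233782e-05]), 'tool_pos': array([0.27894362, 0.58658274, 0.2355803 ]), 'tool_rot': array([-1.79901630e+02,  4.61375621e-03,  1.54572249e+02]), 'force': array([ 0.84179599, -0.4641331 , -0.29987963]), 'wrist_torque': array([-0.01397772,  0.06294012, -0.01921018]), 'grasp_force': 0.0, 'grip_width': 0.08696492940239407}
```

View pics/scene.png

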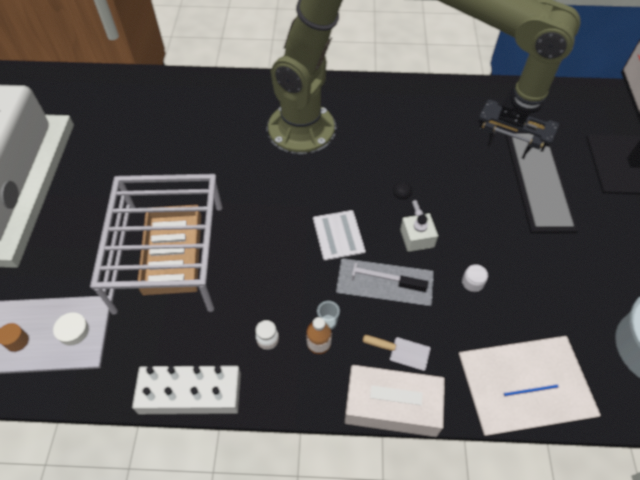

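View pics/top.png

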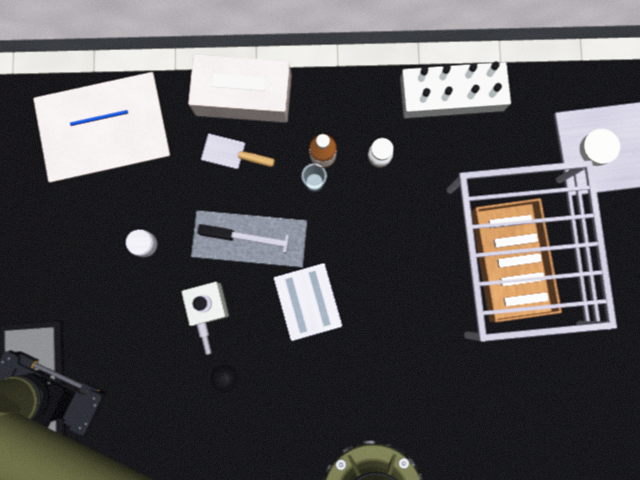

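The scene picture shows the shelf at (160,240) with the carton in it, the mat and hook at (385,282), the pad at (338,235) and the valve at (418,230). In the top picture the carton is at (517,260) with five white bars, the shelf opening faces left (+y), and the hook handle is at (215,232) with its claw at (286,243). Next I'll measure poses.

```bash
cat >> h.py <<'E'
def rect(pts):
    (c,s,a)=cv2.minAreaRect(np.float32(pts)*1000); return np.round(c,1),np.round(s,1),round(a,2)
def comps(mask,W,mn=30):
    n,l,st,ce=cv2.connectedComponentsWithStats(mask.astype(np.uint8))
    for i in range(1,n):
        if st[i,4]>=mn:
            m=l==i; print(st[i],rect(W[m][:,:2]),'z med',round(float(np.median(W[m][:,2])),4))
E
python3 - <<'E'
from h import *
z=np.load('top.npz');p=z['p'].astype(int);W=z['W'];d=z['d']
hsv=cv2.cvtColor(z['p'],cv2.COLOR_RGB2HSV).astype(int)
H=W[...,2]; v,u=np.mgrid[:480,:640]
def box(a,b,c,e): return (u>=a)&(u<=c)&(v>=b)&(v<=e)
print('table',np.median(H[350:400,300:400]))
print('pad');comps((H>.003)&(H<.02)&box(265,255,350,350)&(hsv[...,2]>90),W)
st=box(270,260,345,345)&(hsv[...,2]>90)&(hsv[...,2]<190)&(hsv[...,1]>25);print('stripes');comps(st,W)
print('mat');comps(box(185,200,312,272)&(hsv[...,2]>60)&(H<.02),W)
print('handle');comps(box(190,215,240,250)&(H>.02)&(hsv[...,2]<60),W)
print('shank');comps(box(230,225,300,262)&(H>.018),W)
print('valvebox');comps(box(170,270,240,335)&(H>.05)&(H<.066),W)
print('cap');comps(box(170,270,240,335)&(H>.085),W,10)
print('rim/wood');comps(box(465,185,570,330)&(hsv[...,1]>100)&(H<.07),W)
print('bars');comps(box(465,185,570,330)&(hsv[...,1]<60)&(hsv[...,2]>150)&(H<.045)&(H>.005),W,15)
print('roof');comps(box(440,150,630,350)&(H>.12),W)
print('roof pts',[np.round(W[y,x],3) for x,y in((463,176),(484,337))])
print('others');comps((H>.02)&box(120,130,400,400),W,60)
E
```

```text
table -0.0006448888477713632
pad
[271 255  20  10  70] (array([529.9, 196.7]), array([43.9, 21.1]), 88.61) z med 0.0046
[290 257  14  10  34] (array([527.4, 160.1]), array([26.4, 22.2]), 74.88) z med 0.0045
[ 274  264   67   77 3238] (array([431.8, 136.8]), array([154. , 123.3]), 14.94) z med 0.0076
stripes
[270 260  33   7 183] (array([484.4, 143.3]), array([175.7,  56.1]), 45.19) z med 0.002
mat
[ 191  210  122   63 4768] (array([574.3, 260.3]), array([287.6, 128. ]), 83.52) z med 0.0023
handle
[198 225  34  15 324] (array([594.7, 345.1]), array([75. , 22.8]), 79.19) z med 0.034
shank
[230 229  58  24 375] (array([528.3, 182.3]), array([286.4,  88.3]), 50.11) z med 0.0322
valvebox
[ 181  282   44   44 1043] (array([432. , 367.8]), array([80.1, 81.6]), 13.54) z med 0.0592
cap
[192 296  15  15 175] (array([425., 241.]), array([282.5,  30.2]), 87.01) z med 0.0995
rim/wood
[ 472  198   73   26 1155] (array([ 627.4, -335.9]), array([ 54.3, 173.8]), 6.89) z med 0.0063
[ 475  223   75   29 1254] (array([ 568.9, -342.7]), array([ 57.6, 175.6]), 4.08) z med 0.0045
[ 478  251   77   30 1183]
[... 905 characters left out ...]
6458] (array([ 515.7, -190. ]), array([352.8, 595.8]), 4.01) z med 0.1479
roof pts [array([ 0.684, -0.2  ,  0.15 ]), array([ 0.348, -0.228,  0.147])]
others
[ 301  134   35   56 1026] (array([605. , 117.4]), array([ 72.6, 399.6]), 84.42) z med 0.0789
[368 138  25  28 522] (array([602.7,  37.6]), array([ 53. , 416.4]), 65.29) z med 0.0676
[197 224  91  29 730] (array([544.1, 216.8]), array([350.2, 106.9]), 56.34) z med 0.0332
[126 230  29  26 598] (array([506.6, 317.2]), array([476.7,  58.8]), 71.37) z med 0.0484
[ 181  282   46   73 1636] (array([431.2, 260.4]), array([150.2, 287.7]), 17.42) z med 0.0592
[211 366  25  26 451] (array([336.2, 233.9]), array([ 54.6, 292.6]), 37.09) z med 0.0268
```

```bash
cat >> h.py <<'E'
def big(mask,W,d,er=0):
    mask=mask&(d>0); n,l,st,ce=cv2.connectedComponentsWithStats(mask.astype(np.uint8)); i=1+np.argmax(st[1:,4]); m=l==i
    return W[m]
def axisfit(P):  # pca dir deg
    q=P[:,:2]-P[:,:2].mean(0); w=np.linalg.svd(q,full_matrices=False)[2][0]; return np.round(P[:,:2].mean(0)*1000,1),round(np.degrees(np.arctan2(w[1],w[0])),2)
E
python3 - <<'E'
from h import *
z=np.load('top.npz');W=z['W'];d=z['d']
hsv=cv2.cvtColor(z['p'],cv2.COLOR_RGB2HSV).astype(int)
H=W[...,2]; v,u=np.mgrid[:480,:640]
def box(a,b,c,e): return (u>=a)&(u<=c)&(v>=b)&(v<=e)
V=hsv[...,2];S=hsv[...,1]
def rp(n,m):
    P=big(m,W,d); print(n,rect(P[:,:2]),axisfit(P),len(P),np.round(np.median(P[:,2]),4))
rp('mat',box(185,200,312,272)&(V>60)&(H<.012))
rp('pad',box(265,262,350,350)&(V>60)&(H<.02)&(H>.003))
rp('handle',box(190,215,240,250)&(H>.02)&(V<70))
rp('shank',box(236,225,281,262)&(H>.02)&(V>100))
rp('claw',box(280,225,300,262)&(H>.015))
rp('cap',box(170,270,240,335)&(H>.085)); rp('vbox',box(170,270,240,335)&(H>.05)&(H<.066))
rp('bottle',box(300,130,336,168)&(H>.06)); rp('jar',box(360,130,400,170)&(H>.055)); rp('beaker',box(295,162,330,195)&(H>.03)); rp('tin',box(120,225,160,262)&(H>.03)); rp('mouse',box(205,360,240,395)&(H>.012))
C=W[box(465,185,570,330)&(S>100)&(H<.07)&(H>.038)&(d>0)]; print('carton rim',rect(C[:,:2]),axisfit(C),len(C))
rf=W[box(440,150,630,350)&(H>.135)&(d>0)]; print('roof',rect(rf[:,:2]))
fe=W[box(455,170,490,345)&(H>.135)&(d>0)]; 
print('shelf roof hull',np.round(cv2.boxPoints(cv2.minAreaRect(np.float32(rf[:,:2]*1000)))))
print('carton hull',np.round(cv2.boxPoints(cv2.minAreaRect(np.float32(C[:,:2]*1000)))))
E
```

```text
mat (array([574.3, 260.3]), array([287.6, 128. ]), 83.52) (array([578.8, 262.8]), np.float64(-97.65)) 4746 0.0023
pad (array([431.5, 136.9]), array([154.7, 123.3]), 15.1) (array([431.5, 137.4]), np.float64(-165.15)) 3242 0.0076
handle (array([595. , 345.7]), array([76.2, 23.2]), 79.19) (array([594.4, 344.8]), np.float64(-101.51)) 340 0.0339
shank (array([576. , 244.6]), array([106.5,  12.9]), 79.02) (array([575.8, 244.2]), np.float64(78.83)) 261 0.0322
claw (array([564.7, 188.6]), array([15.4, 39.7]), 79.83) (array([564.4, 186.1]), np.float64(169.87)) 79 0.0316
cap (array([432., 367.]), array([29.8, 29.6]), 49.55) (array([431.7, 366.7]), np.float64(-48.68)) 174 0.0995
vbox (array([432. , 367.8]), array([80.1, 81.6]), 13.54) (array([431.6, 366.1]), np.float64(100.01)) 1043 0.0592
bottle (array([772.6,  94.8]), array([58.2, 58.4]), 40.2) (array([766.6,  94.7]), np.float64(-91.31)) 599 0.093
jar (array([770.3, -39.1]), array([46.4, 46.3]), 72.74) (array([769.6, -38.7]), np.float64(155.37)) 369 0.0691
beaker (array([722.1, 113. ]), array([54.5, 76.2]), 74.79) (array([719.8, 113.1]), np.float64(153.02)) 330 0.0597
tin (array([572.9, 513.6]), array([55.9, 57.2]), 37.79) (array([572.2, 512.1]), np.float64(-105.23)) 565 0.0486
mouse (array([264.5, 329.7]), array([57.1, 57.7]), 50.48) (array([264.9, 328. ]), np.float64(-161.99)) 545 0.0257
carton rim (array([ 514.7, -337.4]), array([260.9, 151.8]), 6.43) (array([ 518. , -340.4]), np.float64(-174.27)) 912
roof (array([ 526.7, -345.3]), array([352.7, 284.6]), 4.1)
shelf roof hull [[ 341. -216.]
 [ 361. -500.]
 [ 713. -475.]
 [ 692. -191.]]
carton hull [[ 377. -277.]
 [ 394. -427.]
 [ 653. -398.]
 [ 636. -247.]]
```

```bash
cat > plan.py <<'E'
import sys
from h import *
def plan(wps):
    o=env.get_obs(); p0=np.array(o["tool_pos"]); r0=R.from_euler('xyz',o["tool_rot"],degrees=True)
    print('at',np.round(p0,4),np.round(o["tool_rot"],2),'F',np.round(o["force"],1),'w',round(o["grip_width"],4),'t',round(o["time_s"],1))
    for w in wps:
        p1=np.array(w[:3]); r1=R.from_euler('xyz',[180,0,w[3]],degrees=True)
        rv=(r0.inv()*r1).as_rotvec(); ang=np.degrees(np.linalg.norm(rv))
        n=1
        while True:
            q=r0; ok=True; out=[]
            for i in range(n):
                a=q.inv().apply((p1-p0)/n)/.1; out.append(np.r_[a,rv/n/np.pi]); ok&=np.abs(a).max()<=1; q=q*R.from_rotvec(rv/n)
            if ok and ang/n<=43: break
            n+=1
        print('->',w,n,'calls, dist %.3f'%np.linalg.norm(p1-p0),'ang %.1f'%ang)
        for a in out: print('   ',np.round(a,3).tolist())
        p0,r0=p1,r1
if __name__=="__main__": plan([tuple(map(float,s.split(','))) for s in sys.argv[1:]])
E
python3 plan.py .593,.337,.18,78.8 .593,.337,.10,78.8
```

```text
at [0.2789 0.5866 0.2356] [-179.9     0.    154.57] F [ 0.8 -0.5 -0.3] w 0.087 t 0.1
-> (0.593, 0.337, 0.18, 78.8) 4 calls, dist 0.405 ang 75.8
    [-0.977, -0.226, 0.139, -0.0, 0.0, 0.105]
    [-0.998, 0.103, 0.139, -0.0, 0.0, 0.105]
    [-0.91, 0.421, 0.139, -0.0, 0.0, 0.105]
    [-0.724, 0.694, 0.139, -0.0, 0.0, 0.105]
-> (0.593, 0.337, 0.1, 78.8) 1 calls, dist 0.080 ang 0.0
    [-0.0, -0.0, 0.8, 0.0, 0.0, 0.0]
```

Request:
jog_arm(motion=[[[-0.49, -0.11, 0.07, 0, 0, 0.05, 0], [-0.98, -0.23, 0.14, 0, 0, 0.105, 0], [-0.98, -0.23, 0.14, 0, 0, 0.105, 0]]])

```text
time_s: 0.4
tool_pos: [0.366, 0.5169, 0.2211]
tool_rot: [-179.9, 0.4, 134.8]
force: [0.6, -0.3, 0.3]
grip_width: 0.0873
grasp_force: 0.0
```

Request:
jog_arm(motion=[[[-0.5, 0.05, 0.07, 0, 0, 0.05, 0], [-1, 0.1, 0.14, 0, 0, 0.105, 0], [-1, 0.1, 0.14, 0, 0, 0.105, 0]]])

```text
time_s: 0.7
tool_pos: [0.4437, 0.4534, 0.2072]
tool_rot: [180.0, 0.4, 115.9]
force: [1.0, -0.3, 0.3]
grip_width: 0.0869
grasp_force: 0.0
```

Request:
jog_arm(motion=[[[-0.45, 0.21, 0.07, 0, 0, 0.05, 0], [-0.91, 0.42, 0.14, 0, 0, 0.105, 0], [-0.91, 0.42, 0.14, 0, 0, 0.105, 0]]])

```text
time_s: 1.0
tool_pos: [0.5213, 0.3904, 0.1932]
tool_rot: [179.9, 0.4, 97.0]
force: [1.1, -0.5, -0.1]
grip_width: 0.0871
grasp_force: 0.0
```

Request:
jog_arm(motion=[[[-0.36, 0.35, 0.07, 0, 0, 0.05, 0], [-0.72, 0.69, 0.14, 0, 0, 0.105, 0], [-0.72, 0.69, 0.14, 0, 0, 0.105, 0], [-0.72, 0.69, 0.14, 0, 0, 0.105, 0], [-0.72, 0.69, 0.14, 0, 0, 0.105, 0]]])

```text
time_s: 1.5
tool_pos: [0.5918, 0.3388, 0.1802]
tool_rot: [-179.9, -0.0, 79.2]
force: [-0.4, 1.3, -0.4]
grip_width: 0.0869
grasp_force: 0.0
```

Run:
```python
from h import *
p,d,W=cam("wrist"); save('w1',p)
H=W[...,2]; V=cv2.cvtColor(p,cv2.COLOR_RGB2HSV)[...,2].astype(int)
near=(np.abs(W[...,0]-.59)<.12)&(np.abs(W[...,1]-.3)<.2)
hb=near&(H>.022)&(H<.05)&(d>0)
for n,m in(('handle',hb&(V<70)),('shank',hb&(V>100)),('mat',near&(H<.012)&(H>-.01)&(V>50))):
    P=big(m,W,d); print(n,rect(P[:,:2]),axisfit(P),np.round(np.median(P[:,2]),4),len(P))
o=env.get_obs(); print(o['tool_pos'],o['tool_rot'])
```

```text
handle (array([596.7, 345.5]), array([79.2, 22.3]), 78.81) (array([596.9, 347.4]), np.float64(-101.16)) 0.0345 2224
shank (array([574.8, 492.1]), array([50.9, 15.7]), 0.07) (array([576.4, 492.1]), np.float64(-178.43)) 0.0421 1457
mat (array([588.1, 320. ]), array([160.7, 112.3]), 83.57) (array([588.7, 326.8]), np.float64(-92.78)) 0.0026 13869
[0.59149487 0.33934054 0.18047794] [-1.79929817e+02 -4.82734599e-02  7.92021744e+01]
```

```bash
python3 plan.py .5948,.3362,.1,78.8 .5948,.3362,.026,78.8
```

```text
at [0.5915 0.3393 0.1805] [-1.7993e+02 -5.0000e-02  7.9200e+01] F [-0.6 -0.1 -0.5] w 0.0872 t 1.6
-> (0.5948, 0.3362, 0.1, 78.8) 1 calls, dist 0.081 ang 0.4
    [-0.025, 0.039, 0.805, -0.0, -0.0, 0.002]
-> (0.5948, 0.3362, 0.026, 78.8) 1 calls, dist 0.074 ang 0.0
    [-0.0, -0.0, 0.74, 0.0, 0.0, 0.0]
```

Request:
jog_arm(motion=[[[-0.025, 0.04, 0.4, 0, 0, 0.002, 0], [-0.025, 0.04, 0.8, 0, 0, 0.002, 0], [-0.025, 0.04, 0.8, 0, 0, 0.002, 0]]])

```text
time_s: 1.85
tool_pos: [0.5912, 0.3338, 0.0945]
tool_rot: [-179.5, 0.4, 78.8]
force: [-1.5, -0.4, -0.9]
grip_width: 0.0868
grasp_force: 0.0
```

Request:
jog_arm(motion=[[[0, 0, 0.25, 0, 0, 0, 0], [0, 0, 0.5, 0, 0, 0, 0], [0, 0, 0.65, 0, 0, 0, 0], [0, 0, 0.74, 0, 0, 0, 0], [0, 0, 0.74, 0, 0, 0, 0]]])

```text
time_s: 2.35
tool_pos: [0.5959, 0.3345, 0.0263]
tool_rot: [-180.0, 0.0, 78.7]
force: [0.4, -0.6, 1.0]
grip_width: 0.087
grasp_force: 0.0
```

Request:
jog_arm(motion=[[[0, 0, 0, 0, 0, 0, 1], [0, 0, 0, 0, 0, 0, 1], [0, 0, 0, 0, 0, 0, 1], [0, 0, 0, 0, 0, 0, 1], [0, 0, 0, 0, 0, 0, 1]]], grip_force=50)

```text
time_s: 2.85
tool_pos: [0.5966, 0.3341, 0.027]
tool_rot: [180.0, -0.0, 78.6]
force: [-0.4, 0.5, -0.8]
grip_width: 0.0546
grasp_force: 0.0
```

Request:
jog_arm(motion=[[[0, 0, 0, 0, 0, 0, 1], [0, 0, 0, 0, 0, 0, 1], [0, 0, 0, 0, 0, 0, 1], [0, 0, -0.1, 0, 0, 0, 1], [0, 0, -0.2, 0, 0, 0, 1]]])

```text
time_s: 3.35
tool_pos: [0.596, 0.3338, 0.0467]
tool_rot: [-180.0, 0.0, 78.6]
force: [0.5, 0.8, -2.0]
grip_width: 0.0234
grasp_force: 50.0
```

```bash
python3 plan.py .596,.334,.2,78.8 .487,.023,.2,94.1 .487,.023,.088,94.1
```

```text
at [0.596  0.3338 0.0467] [-1.7995e+02  5.0000e-02  7.8610e+01] F [ 0.5  0.8 -2. ] w 0.0234 t 3.4
-> (0.596, 0.334, 0.2, 78.8) 2 calls, dist 0.153 ang 0.2
    [0.0, -0.001, -0.767, -0.0, 0.0, -0.001]
    [0.001, -0.0, -0.767, -0.0, 0.0, -0.001]
-> (0.487, 0.023, 0.2, 94.1) 4 calls, dist 0.330 ang 15.3
    [-0.816, -0.116, -0.0, 0.0, 0.0, -0.021]
    [-0.806, -0.17, -0.0, 0.0, 0.0, -0.021]
    [-0.793, -0.224, -0.0, 0.0, 0.0, -0.021]
    [-0.776, -0.276, -0.0, 0.0, 0.0, -0.021]
-> (0.487, 0.023, 0.088, 94.1) 2 calls, dist 0.112 ang 0.0
    [0.0, -0.0, 0.56, 0.0, 0.0, 0.0]
    [0.0, -0.0, 0.56, 0.0, 0.0, 0.0]
```

Request:
jog_arm(motion=[[[0, 0, -0.2, 0, 0, 0, 1], [0, 0, -0.5, 0, 0, 0, 1], [0, 0, -0.77, 0, 0, 0, 1]]])

```text
time_s: 3.65
tool_pos: [0.5964, 0.334, 0.1253]
tool_rot: [180.0, -0.0, 78.6]
force: [0.8, -0.7, -1.7]
grip_width: 0.0238
grasp_force: 50.0
```

Request:
jog_arm(motion=[[[0, 0, -0.3, 0, 0, 0, 1], [0, 0, -0.6, 0, 0, 0, 1], [0, 0, -0.77, 0, 0, 0, 1]]])

```text
time_s: 3.95
tool_pos: [0.5975, 0.3344, 0.2047]
tool_rot: [179.8, -0.2, 78.6]
force: [-0.0, 0.6, -1.6]
grip_width: 0.0234
grasp_force: 50.0
```

Request:
jog_arm(motion=[[[-0.2, -0.03, 0, 0, 0, -0.007, 1], [-0.5, -0.07, 0, 0, 0, -0.014, 1], [-0.82, -0.12, 0, 0, 0, -0.021, 1]]])

```text
time_s: 4.25
tool_pos: [0.5681, 0.2556, 0.2013]
tool_rot: [180.0, -0.0, 82.5]
force: [0.5, -0.8, -1.1]
grip_width: 0.0234
grasp_force: 50.0
```

Request:
jog_arm(motion=[[[-0.27, -0.06, 0, 0, 0, -0.007, 1], [-0.54, -0.12, 0, 0, 0, -0.014, 1], [-0.81, -0.17, 0, 0, 0, -0.021, 1]]])

```text
time_s: 4.55
tool_pos: [0.5404, 0.1768, 0.2014]
tool_rot: [180.0, -0.0, 86.2]
force: [0.8, 0.4, -2.5]
grip_width: 0.0233
grasp_force: 50.0
```

Request:
jog_arm(motion=[[[-0.27, -0.08, 0, 0, 0, -0.007, 1], [-0.54, -0.15, 0, 0, 0, -0.014, 1], [-0.79, -0.22, 0, 0, 0, -0.021, 1]]])

```text
time_s: 4.85
tool_pos: [0.5132, 0.0991, 0.2014]
tool_rot: [179.9, -0.0, 90.0]
force: [-0.1, 0.5, -2.3]
grip_width: 0.0235
grasp_force: 50.0
```

Request:
jog_arm(motion=[[[-0.3, -0.1, 0, 0, 0, -0.007, 1], [-0.55, -0.2, 0, 0, 0, -0.014, 1], [-0.78, -0.28, 0, 0, 0, -0.021, 1], [-0.78, -0.28, 0, 0, 0, -0.021, 1]]])

```text
time_s: 5.25
tool_pos: [0.4847, 0.0185, 0.2015]
tool_rot: [180.0, 0.0, 93.4]
force: [-0.1, -0.8, -1.6]
grip_width: 0.0236
grasp_force: 50.0
```

Request:
jog_arm(motion=[[[0, 0, 0.2, 0, 0, 0, 1], [0, 0, 0.5, 0, 0, 0, 1], [0, 0, 0.7, 0, 0, 0, 1], [0, 0, 0.7, 0, 0, 0, 1]]])

```text
time_s: 5.65
tool_pos: [0.4835, 0.023, 0.1284]
tool_rot: [-179.7, 0.0, 93.7]
force: [-0.2, -0.4, -3.0]
grip_width: 0.0235
grasp_force: 50.0
```

Run:
```python
from h import *
o=env.get_obs();print(o['tool_pos'],o['tool_rot'],o['grip_width'])
p,d,W=cam("top"); save('t2',p); np.savez('t2',p=p,W=W,d=d)
hsv=cv2.cvtColor(p,cv2.COLOR_RGB2HSV).astype(int);H=W[...,2]
C=W[(hsv[...,1]>100)&(H<.07)&(H>.038)&(d>0)&(W[...,1]<-.05)&(W[...,1]>-.5)]; print('carton rim',rect(C[:,:2]),axisfit(C),len(C))
```

```text
[0.48347911 0.02295508 0.12841963] [-1.79711382e+02  2.73640890e-02  9.37486273e+01] 0.023531672018029134
carton rim (array([ 514.7, -338.1]), array([260.4, 152.9]), 7.06) (array([ 517.5, -339.9]), np.float64(-174.2)) 912
```

View pics/t2.png

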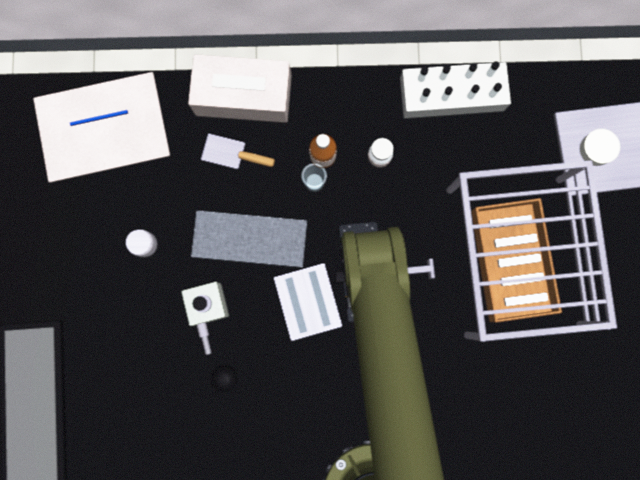

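The picture shows the hook held with its claw at (431,268), facing the shelf; the carton has not moved, and the empty mat is at (250,238).

```bash
python3 - <<'E'
from h import *
z=np.load('t2.npz');p,W,d=z['p'],z['W'],z['d'];H=W[...,2];V=p.max(-1)
v,u=np.mgrid[:480,:640]; b=lambda a,c,e,f:(u>=a)&(u<=e)&(v>=c)&(v<=f)
P=big(b(408,250,445,290)&(H>.08),W,d);print('shank+claw',np.round(P.min(0),4),np.round(P.max(0),4))
c=P[P[:,1]<P[:,1].min()+.012];print('claw',rect(c[:,:2]),np.round(c.mean(0),4))
s=P[P[:,1]>P[:,1].min()+.02];print('shank',axisfit(s),np.round(np.median(s[:,2]),4), 'top z near/far',[round(float(np.median(q[:,2])),4) for q in(s[s[:,1]>np.median(s[:,1])],s[s[:,1]<np.median(s[:,1])],c)])
M=big(b(185,200,312,272)&(V>60)&(H<.012),W,d)
# robust mat rect
from scipy.spatial import ConvexHull
m=np.zeros((480,640),np.uint8);m[b(185,200,312,272)&(V>60)]=1
m=cv2.morphologyEx(m,cv2.MORPH_OPEN,np.ones((5,5)));P=big(m>0,W,d);print('mat',rect(P[:,:2]),axisfit(P))
E
python3 plan.py .4865,.023,.088,94.1 .4975,-.1262,.088,94.1
```

```text
shank+claw [ 0.4736 -0.1331  0.098 ] [ 0.5127 -0.0798  0.1354]
claw (array([ 493.1, -127. ]), array([39.5, 10.1]), 4.41) [ 0.4925 -0.1274  0.1221]
shank (array([491.4, -96.3]), np.float64(93.74)) 0.1269 top z near/far [0.1273, 0.1265, 0.1264]
mat (array([582.4, 270.9]), array([264.4, 114. ]), 83.39) (array([581.7, 269.8]), np.float64(-96.59))
at [0.4848 0.023  0.1301] [-1.7988e+02  1.0000e-02  9.3750e+01] F [ 0.7  0.1 -2.3] w 0.0235 t 5.7
-> (0.4865, 0.023, 0.088, 94.1) 1 calls, dist 0.042 ang 0.4
    [-0.001, 0.017, 0.421, -0.001, 0.0, -0.002]
-> (0.4975, -0.1262, 0.088, 94.1) 2 calls, dist 0.150 ang 0.0
    [-0.748, 0.002, 0.0, 0.0, 0.0, 0.0]
    [-0.748, 0.002, 0.0, 0.0, 0.0, 0.0]
```

Request:
jog_arm(motion=[[[0, 0.01, 0.2, 0, 0, -0.002, 1], [0, 0.02, 0.36, 0, 0, -0.002, 1], [0, 0.02, 0.36, 0, 0, -0.002, 1]]])

```text
time_s: 6.0
tool_pos: [0.4873, 0.0231, 0.0944]
tool_rot: [-179.9, 0.0, 94.1]
force: [-0.6, -0.5, -2.7]
grip_width: 0.0236
grasp_force: 50.0
```

Request:
jog_arm(motion=[[[-0.2, 0, 0, 0, 0, 0, 1], [-0.4, 0, 0, 0, 0, 0, 1], [-0.6, 0, 0, 0, 0, 0, 1], [-0.75, 0, 0, 0, 0, 0, 1], [-0.75, 0, 0, 0, 0, 0, 1]]])

```text
time_s: 6.5
tool_pos: [0.4944, -0.0543, 0.0967]
tool_rot: [179.8, 0.0, 93.9]
force: [-0.1, 0.2, -3.0]
grip_width: 0.0238
grasp_force: 50.0
```

```bash
python3 plan.py .4976,-.1287,.094,94.1 .4976,-.1287,.062,94.1
```

```text
at [ 0.4944 -0.0543  0.0967] [1.798e+02 4.000e-02 9.388e+01] F [-0.1  0.2 -3. ] w 0.0238 t 6.5
-> (0.4976, -0.1287, 0.094, 94.1) 1 calls, dist 0.075 ang 0.3
    [-0.744, -0.018, 0.028, 0.001, 0.0, -0.001]
-> (0.4976, -0.1287, 0.062, 94.1) 1 calls, dist 0.032 ang 0.0
    [0.0, -0.0, 0.32, 0.0, 0.0, 0.0]
```

Request:
jog_arm(motion=[[[-0.2, 0, 0, 0, 0, 0, 1], [-0.4, -0.01, 0, 0, 0, 0, 1], [-0.6, -0.02, 0.01, 0, 0, 0, 1], [-0.74, -0.02, 0.02, 0, 0, 0, 1], [-0.74, -0.02, 0.02, 0, 0, 0, 1]]])

```text
time_s: 7.0
tool_pos: [0.497, -0.1271, 0.0938]
tool_rot: [179.9, 0.0, 94.0]
force: [0.4, 0.8, -2.4]
grip_width: 0.0238
grasp_force: 50.0
```

Run:
```python
from h import *
o=env.get_obs();print(o['tool_pos'],o['tool_rot'],o['force'])
p,d,W=cam("top"); cv2.imwrite('pics/t3.png',cv2.resize(p[150:350,400:640,::-1],None,fx=3,fy=3,interpolation=cv2.INTER_CUBIC)); np.savez('t3',p=p,W=W,d=d)
hsv=cv2.cvtColor(p,cv2.COLOR_RGB2HSV).astype(int);H=W[...,2]
C=W[(hsv[...,1]>100)&(H<.07)&(H>.038)&(d>0)&(W[...,1]<-.05)&(W[...,1]>-.5)]; print('carton rim',rect(C[:,:2]),np.round(cv2.boxPoints(cv2.minAreaRect(np.float32(C[:,:2]*1000)))))
P=W[(H>.07)&(H<.11)&(d>0)&(hsv[...,1]<80)&(W[...,1]<-.2)&(W[...,1]>-.31)&(abs(W[...,0]-.5)<.05)]
print(rect(P[:,:2]),P.min(0),P.max(0)); c=P[P[:,1]<P[:,1].min()+.01];print(c.mean(0),len(P))
```

```text
[ 0.49702631 -0.12709623  0.09376789] [1.79897182e+02 3.69353756e-02 9.39590215e+01] [ 0.38112259  0.80620953 -2.37897439]
carton rim (array([ 329.6, -275.1]), array([243.1, 685.2]), 71.41) [[ -34. -281.]
 [ 616. -500.]
 [ 693. -269.]
 [  44.  -51.]]Traceback (most recent call last):
  File "<stdin>", line 7, in <module>
    return umr_minimum(a, axis, None, out, keepdims, initial, where)
ValueError: zero-size array to reduction operation minimum which has no identity
```

View pics/t3.png

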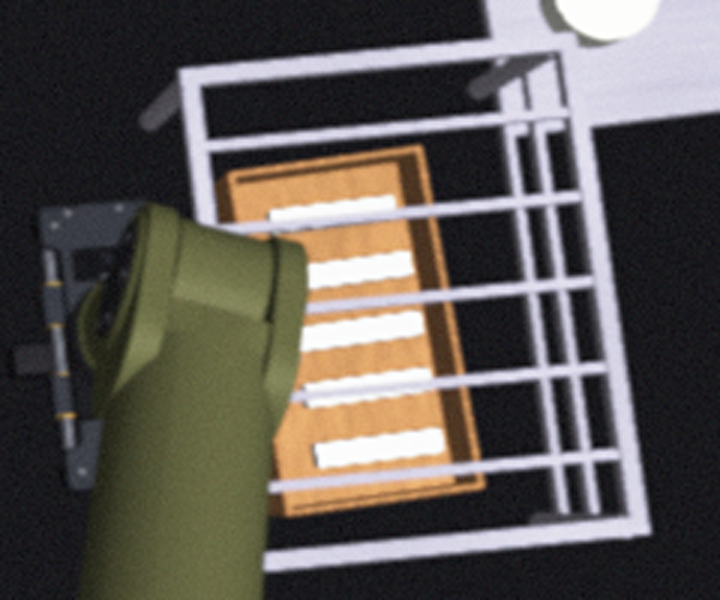

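The picture shows the carton still in place in the shelf, and the gripper standing outside the open side with the claw under the wrist. Lowering.

Request:
jog_arm(motion=[[[-0.02, 0, 0.08, 0, 0, 0, 1], [-0.02, 0, 0.16, 0, 0, 0, 1], [-0.02, 0, 0.24, 0, 0, 0, 1], [-0.02, 0, 0.31, 0, 0, 0, 1], [-0.02, 0, 0.31, 0, 0, 0, 1]]], grip_force=58)

```text
time_s: 7.55
tool_pos: [0.4953, -0.1275, 0.0601]
tool_rot: [-179.8, -0.0, 94.1]
force: [-0.3, -0.4, -2.4]
grip_width: 0.0234
grasp_force: 58.0
```

Request:
jog_arm(motion=[[[0.05, 0, 0, 0, 0, 0, 1], [0.1, 0, 0, 0, 0, 0, 1], [0.15, 0, 0, 0, 0, 0, 1], [0.2, 0, 0, 0, 0, 0, 1], [0.25, 0, 0, 0, 0, 0, 1]]])

```text
time_s: 8.05
tool_pos: [0.4949, -0.1031, 0.0618]
tool_rot: [180.0, 0.0, 94.1]
force: [0.5, -4.6, -2.2]
grip_width: 0.0235
grasp_force: 58.0
```

Run:
```python
from h import *
o=env.get_obs();print(o['tool_pos'],o['tool_rot'],o['force'])
p,d,W=cam("scene"); cv2.imwrite('pics/s3.png',cv2.resize(p[150:330,80:320,::-1],None,fx=3,fy=3,interpolation=cv2.INTER_CUBIC))
```

```text
[ 0.49485367 -0.10305767  0.06183674] [1.79951558e+02 3.53543217e-02 9.40919076e+01] [ 0.46140566 -4.63499637 -2.17931914]
```

View pics/s3.png

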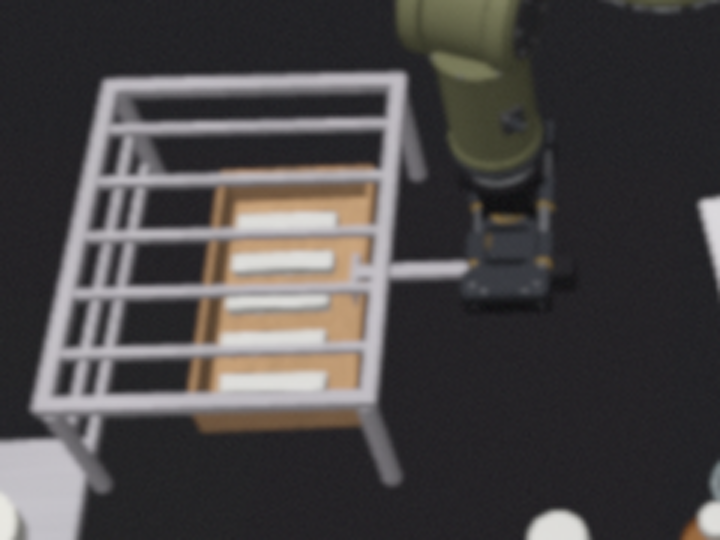

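The hook holds behind the lip (claw at (357,272)), pulling with about 4.6 N.

Request:
jog_arm(motion=[[[0.15, 0, 0, 0, 0, 0, 1], [0.3, 0, 0, 0, 0, 0, 1], [0.45, 0, 0, 0, 0, 0, 1], [0.6, 0, 0, 0, 0, 0, 1], [0.75, 0, 0, 0, 0, 0, 1]]])

```text
time_s: 8.6
tool_pos: [0.489, -0.028, 0.0616]
tool_rot: [-180.0, 0.0, 94.1]
force: [0.2, -3.2, -2.4]
grip_width: 0.0239
grasp_force: 58.0
```

Request:
jog_arm(motion=[[[0.15, 0, 0, 0, 0, 0, 1], [0.3, 0, 0, 0, 0, 0, 1], [0.45, 0, 0, 0, 0, 0, 1], [0.5, 0, 0, 0, 0, 0, 1], [0.5, 0, 0, 0, 0, 0, 1]]])

```text
time_s: 9.1
tool_pos: [0.4854, 0.023, 0.0616]
tool_rot: [-180.0, -0.1, 94.2]
force: [0.9, -0.3, -2.0]
grip_width: 0.0235
grasp_force: 58.0
```

```bash
cat >> h.py <<'E'
def carton(p,W,d,lo=-.5,hi=.1):
    hsv=cv2.cvtColor(p,cv2.COLOR_RGB2HSV).astype(int);H=W[...,2]
    C=W[(hsv[...,0]<22)&(hsv[...,1]>110)&(hsv[...,2]>80)&(H<.062)&(H>.036)&(d>0)&(W[...,1]<hi)&(W[...,1]>lo)&(W[...,0]>.3)&(W[...,0]<.72)]
    b=cv2.minAreaRect(np.float32(C[:,:2]*1000)); print('carton',np.round(b[0]),np.round(b[1]),round(b[2],1),np.round(cv2.boxPoints(b)).tolist(),len(C))
E
python3 - <<'E'
from h import *
o=env.get_obs();print(o['tool_pos'],o['tool_rot'],o['force'])
for c in("scene","top"): carton(*[x for x in (lambda t:(t[0],t[2],t[1]))(cam(c))])
E
```

```text
[0.48535736 0.02297593 0.0615536 ] [-1.79972789e+02 -7.06757399e-02  9.41782365e+01] [ 0.88236252 -0.26007633 -2.03735315]
carton [ 503. -193.] [262. 145.] 4.3 [[367.0, -131.0], [377.0, -276.0], [639.0, -256.0], [628.0, -111.0]] 79
carton [ 501. -195.] [261. 151.] 4.2 [[366.0, -130.0], [377.0, -280.0], [637.0, -261.0], [626.0, -111.0]] 820
```

Request:
jog_arm(motion=[[[0.1, 0, 0, 0, 0, 0, 1], [0.25, 0, 0, 0, 0, 0, 1], [0.4, 0, 0, 0, 0, 0, 1], [0.55, 0, 0, 0, 0, 0, 1], [0.7, 0, 0, 0, 0, 0, 1]]])

```text
time_s: 9.7
tool_pos: [0.4806, 0.0909, 0.0614]
tool_rot: [-180.0, 0.1, 94.0]
force: [0.2, -4.2, -2.2]
grip_width: 0.0236
grasp_force: 58.0
```

Request:
jog_arm(motion=[[[0.1, 0, 0, 0, 0, 0, 1], [0.2, 0, 0, 0, 0, 0, 1], [0.23, 0, 0, 0, 0, 0, 1], [0.23, 0, 0, 0, 0, 0, 1]]])

```text
time_s: 10.1
tool_pos: [0.4789, 0.1153, 0.0616]
tool_rot: [-180.0, -0.1, 94.1]
force: [-0.3, -0.7, -2.2]
grip_width: 0.0236
grasp_force: 58.0
```

Run:
```python
from h import *
o=env.get_obs();print(o['tool_pos'],o['tool_rot'],o['force'])
for c in("scene","top"):
    p,d,W=cam(c); carton(p,W,d)
```

```text
[0.47891367 0.11529558 0.06157325] [-1.79995676e+02 -5.54655696e-02  9.41173137e+01] [-0.26104745 -0.68931619 -2.20820067]
carton [ 496. -107.] [264. 139.] 6.1 [[357.0, -51.0], [372.0, -190.0], [635.0, -162.0], [620.0, -24.0]] 95
carton [ 495. -103.] [260. 150.] 4.4 [[359.0, -39.0], [370.0, -188.0], [630.0, -168.0], [619.0, -19.0]] 873
```

Request:
jog_arm(motion=[[[-0.05, 0, 0, 0, 0, 0, 1], [-0.09, 0, 0, 0, 0, 0, 1], [-0.09, 0, -0.2, 0, 0, 0, 1], [-0.09, 0, -0.5, 0, 0, 0, 1], [-0.09, 0, -0.8, 0, 0, 0, 1]]])

```text
time_s: 10.7
tool_pos: [0.4793, 0.1047, 0.1422]
tool_rot: [-179.9, 0.0, 94.0]
force: [0.4, 0.5, -2.6]
grip_width: 0.0241
grasp_force: 58.0
```

Request:
jog_arm(motion=[[[0, 0, -0.25, 0, 0, 0, 1], [0, 0, -0.5, 0, 0, 0, 1], [0, 0, -0.5, 0, 0, 0, 1]]])

```text
time_s: 11.0
tool_pos: [0.4821, 0.1056, 0.1952]
tool_rot: [179.6, -0.2, 94.0]
force: [-0.1, -0.2, -2.2]
grip_width: 0.0237
grasp_force: 58.0
```

```bash
python3 plan.py .5887,.326,.2,83.4 .5887,.326,.045,83.4;  python3 - <<'E'
from h import *
p,d,W=cam("top");carton(p,W,d)
E
```

```text
at [0.4821 0.1056 0.1952] [ 1.7961e+02 -1.6000e-01  9.4040e+01] F [-0.1 -0.2 -2.2] w 0.0237 t 11.0
-> (0.5887, 0.326, 0.2, 83.4) 3 calls, dist 0.245 ang 10.7
    [0.708, 0.406, -0.011, 0.001, -0.0, 0.02]
    [0.732, 0.362, -0.013, 0.001, -0.0, 0.02]
    [0.752, 0.316, -0.015, 0.001, -0.0, 0.02]
-> (0.5887, 0.326, 0.045, 83.4) 2 calls, dist 0.155 ang 0.0
    [-0.0, -0.0, 0.775, 0.0, 0.0, 0.0]
    [-0.0, -0.0, 0.775, 0.0, 0.0, 0.0]
carton [ 495. -103.] [261. 150.] 4.4 [[359.0, -39.0], [371.0, -188.0], [630.0, -168.0], [619.0, -19.0]] 873
```

Request:
jog_arm(motion=[[[0.2, 0.1, 0, 0, 0, 0.006, 1], [0.45, 0.26, 0, 0, 0, 0.013, 1], [0.71, 0.41, 0, 0, 0, 0.02, 1]]])

```text
time_s: 11.35
tool_pos: [0.5152, 0.179, 0.1898]
tool_rot: [-179.9, 0.0, 90.4]
force: [1.2, 0.6, -1.8]
grip_width: 0.0234
grasp_force: 58.0
```

Request:
jog_arm(motion=[[[0.25, 0.12, 0, 0, 0, 0.006, 1], [0.5, 0.24, 0, 0, 0, 0.013, 1], [0.73, 0.36, 0, 0, 0, 0.02, 1]]])

```text
time_s: 11.65
tool_pos: [0.5504, 0.2531, 0.1891]
tool_rot: [-179.8, 0.1, 86.8]
force: [-0.2, -0.1, -1.8]
grip_width: 0.0235
grasp_force: 58.0
```

Request:
jog_arm(motion=[[[0.25, 0.1, 0, 0, 0, 0.006, 1], [0.5, 0.2, 0, 0, 0, 0.013, 1], [0.7, 0.3, 0, 0, 0, 0.02, 1], [0.75, 0.32, 0, 0, 0, 0.02, 1], [0.75, 0.32, 0, 0, 0, 0.02, 1]]])

```text
time_s: 12.15
tool_pos: [0.5861, 0.3255, 0.1892]
tool_rot: [-179.9, 0.1, 83.4]
force: [-0.4, -1.1, -1.3]
grip_width: 0.0231
grasp_force: 58.0
```

Request:
jog_arm(motion=[[[0, 0, 0.2, 0, 0, 0, 1], [0, 0, 0.5, 0, 0, 0, 1], [0, 0, 0.8, 0, 0, 0, 1], [0, 0, 1, 0, 0, 0, 1], [0, 0, 1, 0, 0, 0, 1]]])

```text
time_s: 12.65
tool_pos: [0.5841, 0.3223, 0.0874]
tool_rot: [-179.6, 0.3, 83.2]
force: [-1.1, -0.3, -2.3]
grip_width: 0.0237
grasp_force: 58.0
```

```bash
python3 plan.py .5887,.326,.045,83.4 .5887,.326,.036,83.4;  python3 - <<'E'
from h import *
p,d,W=cam("top");H=W[...,2];V=p.max(-1)
P=W[(abs(W[...,0]-.575)<.05)&(W[...,1]<.28)&(W[...,1]>.14)&(H>.05)&(V>90)&(d>0)]
if len(P): print(rect(P[:,:2]),P.min(0),np.median(P[:,2]),axisfit(P)); c=P[P[:,1]<P[:,1].min()+.01];print(c.mean(0),np.median(c[:,2]))
E
```

```text
at [0.5841 0.3223 0.0874] [-179.64    0.33   83.21] F [-1.1 -0.3 -2.3] w 0.0237 t 12.7
-> (0.5887, 0.326, 0.045, 83.4) 1 calls, dist 0.043 ang 0.5
    [0.045, 0.044, 0.423, -0.002, 0.002, -0.001]
-> (0.5887, 0.326, 0.036, 83.4) 1 calls, dist 0.009 ang 0.0
    [-0.0, -0.0, 0.09, 0.0, 0.0, 0.0]
(array([555.3, 224.8]), array([114. ,  66.7]), 86.52) [0.52504203 0.16587511 0.05442647] 0.09099389277541525 (array([561.2, 243. ]), np.float64(-80.94))
[0.5654182  0.17049667 0.08300799] 0.08577664044907574
```

Request:
jog_arm(motion=[[[0.02, 0.02, 0.15, 0, 0, 0, 1], [0.04, 0.03, 0.3, 0, 0, 0, 1], [0.04, 0.03, 0.42, 0, 0, 0, 1], [0.04, 0.03, 0.48, 0, 0, 0, 1], [0.04, 0.03, 0.48, 0, 0, 0, 1]]])

```text
time_s: 13.2
tool_pos: [0.5895, 0.3288, 0.042]
tool_rot: [-179.9, 0.1, 83.3]
force: [-0.5, -0.4, -2.5]
grip_width: 0.0233
grasp_force: 58.0
```

Request:
jog_arm(motion=[[[0, 0, 0.01, 0, 0, 0, 1], [0, 0, 0.02, 0, 0, 0, 1], [0, 0, 0.03, 0, 0, 0, 1], [0, 0, 0.03, 0, 0, 0, 1]]])

```text
time_s: 13.6
tool_pos: [0.5905, 0.3294, 0.0409]
tool_rot: [180.0, -0.0, 83.3]
force: [0.5, 0.6, -2.7]
grip_width: 0.0235
grasp_force: 58.0
```

Request:
jog_arm(motion=[[[0, 0, 0.015, 0, 0, 0, 1], [0, 0, 0.03, 0, 0, 0, 1], [0, 0, 0.045, 0, 0, 0, 1], [0, 0, 0.045, 0, 0, 0, 1]]])

```text
time_s: 14.0
tool_pos: [0.5901, 0.3292, 0.0357]
tool_rot: [-180.0, 0.0, 83.3]
force: [-0.2, -0.2, -1.7]
grip_width: 0.0238
grasp_force: 58.0
```

Request:
jog_arm(motion=[[[0, 0, 0.01, 0, 0, 0, 1], [0, 0, 0.02, 0, 0, 0, 1], [0, 0, 0.02, 0, 0, 0, 1]]])

```text
time_s: 14.3
tool_pos: [0.5903, 0.3292, 0.0339]
tool_rot: [-180.0, 0.0, 83.3]
force: [-0.1, -0.3, -1.1]
grip_width: 0.0234
grasp_force: 58.0
```

Request:
jog_arm(motion=[[[0, 0, 0.01, 0, 0, 0, 1], [0, 0, 0.02, 0, 0, 0, 1], [0, 0, 0.02, 0, 0, 0, 1]]])

```text
time_s: 14.6
tool_pos: [0.5905, 0.3294, 0.0331]
tool_rot: [180.0, -0.0, 83.3]
force: [-2.2, -0.8, 5.0]
grip_width: 0.0236
grasp_force: 58.0
```

Request:
jog_arm(motion=[[[0, 0, -0.01, 0, 0, 0, 0], [0, 0, -0.01, 0, 0, 0, 0], [0, 0, -0.01, 0, 0, 0, 0], [0, 0, -0.01, 0, 0, 0, 0], [0, 0, -0.01, 0, 0, 0, 0]]])

```text
time_s: 15.1
tool_pos: [0.5904, 0.3293, 0.0329]
tool_rot: [180.0, 0.0, 83.3]
force: [0.4, 0.3, 0.2]
grip_width: 0.0556
grasp_force: 0.0
```

Request:
jog_arm(motion=[[[0, 0, -0.01, 0, 0, 0, 0], [0, 0, -0.2, 0, 0, 0, 0], [0, 0, -0.5, 0, 0, 0, 0], [0, 0, -0.9, 0, 0, 0, 0], [0, 0, -1, 0, 0, 0, 0]]])

```text
time_s: 15.6
tool_pos: [0.593, 0.3305, 0.1385]
tool_rot: [179.6, -0.3, 83.3]
force: [1.1, 0.4, 0.2]
grip_width: 0.0856
grasp_force: 0.0
```

Request:
jog_arm(motion=[[[0, 0, -0.4, 0, 0, 0, 0], [0, 0, -0.8, 0, 0, 0, 0], [0, 0, -0.8, 0, 0, 0, 0]]])

```text
time_s: 15.9
tool_pos: [0.5934, 0.3306, 0.2201]
tool_rot: [179.5, -0.4, 83.3]
force: [1.6, 0.1, 0.2]
grip_width: 0.0873
grasp_force: 0.0
```

```bash
python3 plan.py .495,-.11,.21,94.3
```

```text
at [0.5934 0.3306 0.2201] [179.5   -0.42  83.29] F [1.6 0.1 0.2] w 0.0873 t 15.9
-> (0.495, -0.11, 0.21, 94.3) 5 calls, dist 0.452 ang 11.0
    [-0.898, -0.093, 0.013, 0.001, -0.0, -0.012]
    [-0.894, -0.127, 0.014, 0.001, -0.0, -0.012]
    [-0.889, -0.161, 0.016, 0.001, -0.0, -0.012]
    [-0.882, -0.195, 0.017, 0.001, -0.0, -0.012]
    [-0.874, -0.229, 0.019, 0.001, -0.0, -0.012]
```

Request:
jog_arm(motion=[[[-0.45, -0.05, 0, 0, 0, -0.006, 0.63], [-0.9, -0.09, 0, 0, 0, -0.012, 0.63]]])

```text
time_s: 16.1
tool_pos: [0.5701, 0.2414, 0.2122]
tool_rot: [-180.0, 0.0, 85.7]
force: [0.5, -1.0, 1.1]
grip_width: 0.0779
grasp_force: 0.0
```

Request:
jog_arm(motion=[[[-0.45, -0.06, 0, 0, 0, -0.006, 0.63], [-0.89, -0.13, 0, 0, 0, -0.012, 0.63]]])

```text
time_s: 16.3
tool_pos: [0.5502, 0.1513, 0.2125]
tool_rot: [-180.0, 0.0, 87.6]
force: [-0.0, -0.4, -0.4]
grip_width: 0.063
grasp_force: 0.0
```

Request:
jog_arm(motion=[[[-0.45, -0.08, 0, 0, 0, -0.006, 0.63], [-0.89, -0.16, 0, 0, 0, -0.012, 0.63]]])

```text
time_s: 16.5
tool_pos: [0.5304, 0.0631, 0.2126]
tool_rot: [-180.0, -0.0, 89.8]
force: [0.0, -0.9, -0.2]
grip_width: 0.0473
grasp_force: 0.0
```

Request:
jog_arm(motion=[[[-0.45, -0.1, 0, 0, 0, -0.006, 0.63], [-0.88, -0.2, 0, 0, 0, -0.012, 0.63]]])

```text
time_s: 16.7
tool_pos: [0.51, -0.0249, 0.2127]
tool_rot: [180.0, -0.0, 92.0]
force: [0.5, -0.4, -0.5]
grip_width: 0.0349
grasp_force: 0.0
```

Request:
jog_arm(motion=[[[-0.45, -0.11, 0, 0, 0, -0.006, 0.63], [-0.85, -0.23, 0, 0, 0, -0.012, 0.63], [-0.87, -0.23, 0, 0, 0, -0.012, 0.63], [-0.87, -0.23, 0, 0, 0, -0.012, 0.63]]])

```text
time_s: 17.1
tool_pos: [0.4904, -0.1116, 0.2128]
tool_rot: [180.0, -0.0, 93.9]
force: [-0.3, 0.7, -0.0]
grip_width: 0.0321
grasp_force: 0.0
```

```bash
cat >> h.py <<'E'
def bars(p,W,d,zlo=.010,zhi=.030,area=((.3,.7),(-.25,.02))):
    hsv=cv2.cvtColor(p,cv2.COLOR_RGB2HSV).astype(int)
    m=(hsv[...,1]<60)&(hsv[...,2]>120)&(W[...,2]>zlo)&(W[...,2]<zhi)&(d>0)&(W[...,0]>area[0][0])&(W[...,0]<area[0][1])&(W[...,1]>area[1][0])&(W[...,1]<area[1][1])
    m=cv2.morphologyEx(m.astype(np.uint8),cv2.MORPH_OPEN,np.ones((3,3)))
    n,l,st,_=cv2.connectedComponentsWithStats(m)
    for i in range(1,n):
        if st[i,4]>60:
            P=W[l==i]; print('bar',*rect(P[:,:2]),'pca',*axisfit(P),'z',round(float(np.median(P[:,2])),4),st[i,4])
E
python3 - <<'E'
from h import *
p,d,W=cam("wrist");save('w2',p);bars(p,W,d);carton(p,W,d)
o=env.get_obs();print(o['tool_pos'],o['tool_rot'],o['grip_width'])
p,d,W=cam("top");H=W[...,2];V=p.max(-1)
near=(abs(W[...,0]-.58)<.06)&(abs(W[...,1]-.27)<.14)&(d>0)&(H>.02)
for m in(V<70,V>100): P=W[near&m];print('hook',rect(P[:,:2]),axisfit(P),np.median(P[:,2]))
E
```

```text
bar [ 586.2 -106.9] [18.6 95. ] 3.08 pca [ 585.2 -104.9] -86.66 z 0.0185 1725
bar [ 451.8 -121.3] [18.1 95.8] 4.24 pca [ 451.9 -119. ] -85.78 z 0.0185 1598
bar [ 495.2 -118.6] [17.3 95.9] 3.84 pca [ 494.9 -116.8] -85.94 z 0.0186 1545
bar [ 541.7 -114.5] [18.4 94.9] 4.33 pca [ 541.  -112.7] -85.82 z 0.0185 1624
bar [ 405.7 -125. ] [18.6 95.3] 3.64 pca [ 406.3 -123. ] -86.34 z 0.0185 1684
carton [558. -79.] [419. 208.] 20.0 [[325.0, -53.0], [396.0, -248.0], [790.0, -105.0], [719.0, 90.0]] 3887
[ 0.49083445 -0.10999741  0.21278787] [ 1.79991367e+02 -4.96186094e-02  9.40791336e+01] 0.03198967377725181
hook (array([590.3, 340.2]), array([77.2, 23.2]), 83.84) (array([589.4, 340.4]), np.float64(-97.03)) 0.03408289545114074
hook (array([579.6, 277.6]), array([207.7,  39.9]), 85.99) (array([578.9, 234.7]), np.float64(-97.07)) 0.03220304323804246
```

View pics/w2.png

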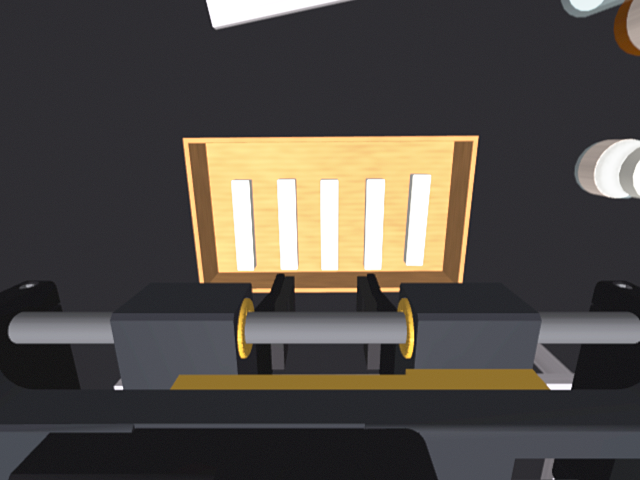

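The picture shows the whole carton, clear of the shelf, with five bars side by side (columns 243, 288, 330, 374, 418). The hook lies on its mat again.

```bash
python3 plan.py .4952,-.1186,.1,94.1 .4952,-.1186,.020,94.1;python3 -c "
from h import *;print(np.round(env.get_obs()['qpos'],1))"
```

```text
at [ 0.491  -0.1092  0.2127] [-1.7999e+02 -4.0000e-02  9.4190e+01] F [-0.2 -0.3  0.2] w 0.0319 t 17.2
-> (0.4952, -0.1186, 0.1, 94.1) 2 calls, dist 0.113 ang 0.1
    [-0.049, 0.018, 0.564, -0.0, -0.0, 0.0]
    [-0.049, 0.018, 0.564, -0.0, -0.0, 0.0]
-> (0.4952, -0.1186, 0.02, 94.1) 1 calls, dist 0.080 ang 0.0
    [0.0, -0.0, 0.8, 0.0, 0.0, 0.0]
[-22.9   0.5  32.9 106.6  -0.3  73.   14.3]
```

Request:
jog_arm(motion=[[[-0.05, 0.02, 0.3, 0, 0, 0, 0.63], [-0.1, 0.035, 0.7, 0, 0, 0, 0.63], [-0.1, 0.035, 1, 0, 0, 0, 0.63], [-0.1, 0.035, 1, 0, 0, 0, 0.63]]])

```text
time_s: 17.6
tool_pos: [0.492, -0.118, 0.1089]
tool_rot: [-179.5, -0.1, 94.3]
force: [-0.0, 0.1, 0.2]
grip_width: 0.032
grasp_force: 0.0
```

Request:
jog_arm(motion=[[[0, 0, 0.3, 0, 0, 0, 0.63], [0, 0, 0.6, 0, 0, 0, 0.63], [0, 0, 0.8, 0, 0, 0, 0.63], [0, 0, 0.92, 0, 0, 0, 0.63], [0, 0, 0.92, 0, 0, 0, 0.63]]])

```text
time_s: 18.1
tool_pos: [0.495, -0.1193, 0.0207]
tool_rot: [-179.9, -0.0, 94.2]
force: [0.4, 0.2, -0.2]
grip_width: 0.0322
grasp_force: 0.0
```

Request:
jog_arm(motion=[[[0, 0, 0, 0, 0, 0, 1], [0, 0, 0, 0, 0, 0, 1], [0, 0, 0, 0, 0, 0, 1], [0, 0, 0, 0, 0, 0, 1], [0, 0, 0, 0, 0, 0, 1]]], grip_force=25)

```text
time_s: 18.6
tool_pos: [0.4961, -0.1204, 0.0223]
tool_rot: [179.9, -0.0, 94.1]
force: [-0.6, 0.6, 5.5]
grip_width: 0.0181
grasp_force: 25.0
```

```bash
python3 plan.py .496,-.12,.17,94.1 .4387,.1099,.17,15
```

```text
at [ 0.4961 -0.1204  0.0223] [ 1.7987e+02 -2.0000e-02  9.4090e+01] F [-0.6  0.6  5.5] w 0.0181 t 18.6
-> (0.496, -0.12, 0.17, 94.1) 2 calls, dist 0.148 ang 0.1
    [0.002, 0.001, -0.738, 0.0, -0.0, -0.0]
    [0.002, 0.001, -0.738, 0.0, -0.0, -0.0]
-> (0.4387, 0.1099, 0.17, 15.0) 3 calls, dist 0.237 ang 79.1
    [0.778, -0.136, -0.0, 0.0, -0.0, 0.146]
    [0.637, -0.467, -0.0, 0.0, -0.0, 0.146]
    [0.363, -0.701, -0.0, 0.0, -0.0, 0.146]
```

Request:
jog_arm(motion=[[[0, 0, -0.2, 0, 0, 0, 1], [0, 0, -0.5, 0, 0, 0, 1], [0, 0, -0.74, 0, 0, 0, 1]]])

```text
time_s: 18.9
tool_pos: [0.495, -0.1206, 0.0964]
tool_rot: [180.0, 0.0, 94.1]
force: [0.7, 0.8, 0.1]
grip_width: 0.0177
grasp_force: 25.0
```

Request:
jog_arm(motion=[[[0, 0, -0.3, 0, 0, 0, 1], [0, 0, -0.6, 0, 0, 0, 1], [0, 0, -0.74, 0, 0, 0, 1]]])

```text
time_s: 19.2
tool_pos: [0.4963, -0.1208, 0.1718]
tool_rot: [179.7, 0.0, 94.1]
force: [-0.2, 0.1, 0.4]
grip_width: 0.0176
grasp_force: 25.0
```

Request:
jog_arm(motion=[[[0.2, -0.03, 0, 0, 0, 0.037, 1], [0.4, -0.07, 0, 0, 0, 0.073, 1], [0.6, -0.1, 0, 0, 0, 0.11, 1], [0.78, -0.14, 0, 0, 0, 0.146, 1]]])

```text
time_s: 19.6
tool_pos: [0.4748, -0.0426, 0.1684]
tool_rot: [-179.9, 0.0, 67.6]
force: [0.4, 0.4, 0.7]
grip_width: 0.0177
grasp_force: 25.0
```

Request:
jog_arm(motion=[[[0.16, -0.12, 0, 0, 0, 0.037, 1], [0.32, -0.24, 0, 0, 0, 0.073, 1], [0.48, -0.36, 0, 0, 0, 0.11, 1], [0.64, -0.47, 0, 0, 0, 0.146, 1]]])

```text
time_s: 20.0
tool_pos: [0.4553, 0.0342, 0.1684]
tool_rot: [-180.0, 0.0, 41.3]
force: [0.1, -0.3, -0.9]
grip_width: 0.0175
grasp_force: 25.0
```

Request:
jog_arm(motion=[[[0.1, -0.2, 0, 0, 0, 0.037, 1], [0.2, -0.4, 0, 0, 0, 0.073, 1], [0.3, -0.6, 0, 0, 0, 0.11, 1], [0.36, -0.7, 0, 0, 0, 0.146, 1], [0.36, -0.7, 0, 0, 0, 0.146, 1]]])

```text
time_s: 20.5
tool_pos: [0.4358, 0.1113, 0.1684]
tool_rot: [-180.0, 0.1, 15.4]
force: [0.5, 0.1, -0.6]
grip_width: 0.0178
grasp_force: 25.0
```

Run:
```python
from h import *
o=env.get_obs();print(o['tool_pos'],o['tool_rot'],o['grip_width'],np.round(o['qpos'],1))
p,d,W=cam("wrist");save('w3',p);np.savez('w3',p=p,d=d,W=W)
hsv=cv2.cvtColor(p,cv2.COLOR_RGB2HSV).astype(int)
H=W[...,2];near=(abs(W[...,0]-.4315)<.11)&(abs(W[...,1]-.137)<.11)&(d>0)
P=W[near&(H>.004)&(H<.012)];print('pad',rect(P[:,:2]),axisfit(P),np.median(P[:,2]))
p,d,W=cam("top");near=(abs(W[...,0]-.4315)<.11)&(abs(W[...,1]-.137)<.11)&(d>0)
```

```text
[0.43579022 0.11127149 0.1683621 ] [-1.79984522e+02  6.09141470e-02  1.54246749e+01] 0.017801956105715062 [-36.   -4.   17.7 115.9   1.3  68.  -93.4]
pad (array([465.3, 148.3]), array([212.5, 134.8]), 21.94) (array([449.3, 146.8]), np.float64(166.2)) 0.0077426277184342585
```

View pics/w3.png

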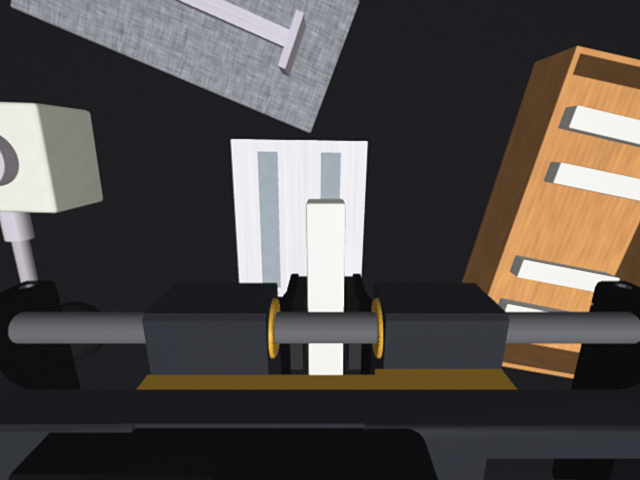

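The picture shows the held bar (column 326) over the pad, with the stripes at columns 268 and 330 and the pad's far edge at row 141.

Run:
```python
from h import *
z=np.load('w3.npz');p,d,W=z['p'],z['d'],z['W'];H=W[...,2]
hsv=cv2.cvtColor(p,cv2.COLOR_RGB2HSV).astype(int);v,u=np.mgrid[:480,:640]
print(hsv[220,268],hsv[220,300],hsv[170,330])
st=(hsv[...,2]<205)&(hsv[...,2]>120)&(H>0)&(H<.015)&(u>240)&(u<350)&(v>148)&(v<285)
n,l,s,_=cv2.connectedComponentsWithStats(st.astype(np.uint8))
for i in range(1,n):
    if s[i,4]>200: P=W[l==i];print('stripe',s[i],rect(P[:,:2]),axisfit(P))
m=(u>225)&(u<372)&(v>130)&(v<270)&(H>.003)&(H<.014)&(hsv[...,2]>110)
P=big(m,W,d)
a=np.radians(15);ex=np.array([np.cos(a),np.sin(a)]);ey=np.array([-ex[1],ex[0]])
# edges: left edge (u min per row), right edge, far edge
E=[]
for nm,pts in (('left',[W[r,np.where(m[r])[0].min()] for r in range(150,265,5)]),('right',[W[r,np.where(m[r])[0].max()] for r in range(150,265,5)]),('far',[W[np.where(m[:,c])[0].min(),c] for c in range(242,360,5)])):
    q=np.array(pts)[:,:2]; vx=cv2.fitLine(np.float32(q),cv2.DIST_HUBER,0,.01,.01).ravel(); print(nm,'dir',round(np.degrees(np.arctan2(vx[1],vx[0])),2),'ex,ey of pt',np.round(np.median(q@np.c_[ex,ey],0)*1000,1))
c=np.array([.4315,.1369]);print('pad c est in ex,ey',c@ex*1000,c@ey*1000)
B=big((H>.12)&(H<.2)&(u>300)&(u<352)&(hsv[...,1]<60)&(hsv[...,2]>120)&(v>190)&(v<380),W,d);print('heldbar',rect(B[:,:2]),np.round(np.max(B[:,:2]@ex)*1000,1),'zmed',np.median(B[:,2]))
```

```text
[103  25 183] [135   4 240] [102  28 183]
stripe [ 257  152   24  133 2432] (array([426.8, 163. ]), array([126. ,  22.2]), 12.03) (array([430.6, 164.2]), np.float64(-165.47))
stripe [321 153  20  45 850] (array([482.6, 119.6]), array([39.2, 16.8]), 15.17) (array([482.9, 120. ]), np.float64(-164.9))
left dir 14.79 ex,ey of pt [469.6  78.6]
right dir 14.57 ex,ey of pt [470.6 -40.1]
far dir -75.52 ex,ey of pt [527.5  18. ]
pad c est in ex,ey 452.2293213182681 20.554827657235762
heldbar (array([457.4, 116.8]), array([54.3, 25.6]), 15.14) 499.2 zmed 0.16462183605258007
```

```bash
python3 plan.py .4388,.1092,.08,14.8 .4388,.1092,.027,14.8
```

```text
at [0.4365 0.1091 0.1686] [1.7997e+02 5.0000e-02 1.5410e+01] F [ 0.5  0.5 -0.7] w 0.0177 t 20.6
-> (0.4388, 0.1092, 0.08, 14.8) 1 calls, dist 0.089 ang 0.6
    [0.023, 0.004, 0.886, 0.0, 0.0, 0.003]
-> (0.4388, 0.1092, 0.027, 14.8) 1 calls, dist 0.053 ang 0.0
    [0.0, -0.0, 0.53, 0.0, 0.0, 0.0]
```

Request:
jog_arm(motion=[[[0.02, 0, 0.3, 0, 0, 0.003, 1], [0.02, 0, 0.6, 0, 0, 0.003, 1], [0.02, 0, 0.89, 0, 0, 0.003, 1], [0.02, 0, 0.89, 0, 0, 0.003, 1]]])

```text
time_s: 21.0
tool_pos: [0.4356, 0.1078, 0.0766]
tool_rot: [179.9, 0.5, 14.7]
force: [-0.8, -0.1, -0.7]
grip_width: 0.0179
grasp_force: 25.0
```

Request:
jog_arm(motion=[[[0, 0, 0.2, 0, 0, 0, 1], [0, 0, 0.35, 0, 0, 0, 1], [0, 0, 0.5, 0, 0, 0, 1], [0, 0, 0.5, 0, 0, 0, 1]]])

```text
time_s: 21.4
tool_pos: [0.4381, 0.1093, 0.0298]
tool_rot: [180.0, 0.1, 14.7]
force: [0.5, -0.2, -0.9]
grip_width: 0.0179
grasp_force: 25.0
```

```bash
python3 plan.py .4388,.1092,.024,14.8
```

```text
at [0.4381 0.1093 0.0298] [1.7996e+02 1.2000e-01 1.4720e+01] F [ 0.5 -0.2 -0.9] w 0.0179 t 21.4
-> (0.4388, 0.1092, 0.024, 14.8) 1 calls, dist 0.006 ang 0.1
    [0.006, 0.002, 0.058, 0.0, 0.001, -0.0]
```

Request:
jog_arm(motion=[[[0.005, 0, 0.01, 0, 0, 0, 1], [0.005, 0, 0.02, 0, 0, 0, 1], [0.005, 0, 0.03, 0, 0, 0, 1], [0.005, 0, 0.03, 0, 0, 0, 1]]])

```text
time_s: 21.8
tool_pos: [0.4394, 0.1105, 0.0276]
tool_rot: [-180.0, -0.1, 14.7]
force: [0.0, -0.2, 0.7]
grip_width: 0.0176
grasp_force: 25.0
```

Request:
jog_arm(motion=[[[0, 0, 0.01, 0, 0, 0, 1], [0, 0, 0.015, 0, 0, 0, 1], [0, 0, 0.015, 0, 0, 0, 1]]])

```text
time_s: 22.1
tool_pos: [0.4394, 0.1106, 0.0263]
tool_rot: [-180.0, -0.0, 14.7]
force: [-2.4, -1.3, 6.4]
grip_width: 0.0178
grasp_force: 25.0
```

Request:
jog_arm(motion=[[[0, 0, -0.01, 0, 0, 0, 0.63], [0, 0, -0.01, 0, 0, 0, 0.63], [0, 0, -0.01, 0, 0, 0, 0.63], [0, 0, -0.01, 0, 0, 0, 0.63]]])

```text
time_s: 22.5
tool_pos: [0.439, 0.1104, 0.0265]
tool_rot: [180.0, 0.0, 14.7]
force: [-0.7, 0.2, 0.2]
grip_width: 0.0314
grasp_force: 0.0
```

Request:
jog_arm(motion=[[[0, 0, -0.2, 0, 0, 0, 0.63], [0, 0, -0.6, 0, 0, 0, 0.63], [0, 0, -1, 0, 0, 0, 0.63], [0, 0, -1, 0, 0, 0, 0.63]]])

```text
time_s: 22.9
tool_pos: [0.4428, 0.1116, 0.1317]
tool_rot: [-179.9, -0.6, 14.7]
force: [1.0, 1.1, 0.5]
grip_width: 0.0322
grasp_force: 0.0
```

```bash
python3 plan.py .5417,-.1145,.14,94.2 .5417,-.1145,.020,94.2
python3 - <<'E'
from h import *
p,d,W=cam("wrist");bars(p,W,d,.018,.035,((.35,.52),(.05,.22)));p,d,W=cam("top");bars(p,W,d)
E
```

```text
at [0.4428 0.1116 0.1317] [-179.9    -0.59   14.71] F [1.  1.1 0.5] w 0.0322 t 22.9
-> (0.5417, -0.1145, 0.14, 94.2) 3 calls, dist 0.247 ang 79.5
    [0.128, 0.813, -0.028, 0.001, -0.001, -0.147]
    [-0.248, 0.784, -0.029, 0.001, -0.001, -0.147]
    [-0.572, 0.591, -0.029, 0.001, -0.001, -0.147]
-> (0.5417, -0.1145, 0.02, 94.2) 2 calls, dist 0.120 ang 0.0
    [0.0, -0.0, 0.6, 0.0, 0.0, 0.0]
    [0.0, -0.0, 0.6, 0.0, 0.0, 0.0]
bar [440.8 110.6] [95.7 18. ] 14.34 pca [442.9 111.4] -165.28 z 0.0226 2607
bar [ 585.7 -106.5] [18.6 94.5] 3.36 pca [ 585.5 -106.3] 93.84 z 0.0184 329
bar [ 541.  -113.5] [18.3 93.9] 3.9 pca [ 540.9 -114. ] 94.09 z 0.0182 327
bar [ 451.3 -120.3] [17.9 95.3] 4.09 pca [ 451.2 -120.4] 94.0 z 0.0182 334
bar [ 405.  -124.5] [18.  95.8] 3.61 pca [ 405.1 -124.4] 93.39 z 0.0182 332
```

Request:
jog_arm(motion=[[[0.03, 0.2, 0, 0, 0, -0.037, 0.63], [0.06, 0.4, 0, 0, 0, -0.074, 0.63], [0.1, 0.6, 0, 0, 0, -0.11, 0.63], [0.13, 0.81, -0.03, 0, 0, -0.147, 0.63]]])

```text
time_s: 23.4
tool_pos: [0.471, 0.0345, 0.1275]
tool_rot: [-179.9, 0.2, 41.5]
force: [-0.5, 0.1, 0.1]
grip_width: 0.0325
grasp_force: 0.0
```

Request:
jog_arm(motion=[[[-0.06, 0.2, 0, 0, 0, -0.037, 0.63], [-0.12, 0.4, 0, 0, 0, -0.074, 0.63], [-0.18, 0.6, 0, 0, 0, -0.11, 0.63], [-0.25, 0.78, -0.03, 0, 0, -0.147, 0.63]]])

```text
time_s: 23.8
tool_pos: [0.5036, -0.0408, 0.1304]
tool_rot: [-179.8, 0.1, 67.9]
force: [0.6, 0.6, -0.3]
grip_width: 0.0322
grasp_force: 0.0
```

Request:
jog_arm(motion=[[[-0.15, 0.15, 0, 0, 0, -0.037, 0.63], [-0.3, 0.3, 0, 0, 0, -0.074, 0.63], [-0.45, 0.45, 0, 0, 0, -0.11, 0.63], [-0.57, 0.59, 0, 0, 0, -0.147, 0.63], [-0.57, 0.59, 0, 0, 0, -0.147, 0.63]]])

```text
time_s: 24.3
tool_pos: [0.5369, -0.1179, 0.1308]
tool_rot: [-179.8, 0.1, 93.9]
force: [-0.2, -0.7, 0.4]
grip_width: 0.0324
grasp_force: 0.0
```

```bash
python3 plan.py .5414,-.114,.08,94.1 .5414,-.114,.020,94.1
```

```text
at [ 0.5369 -0.1179  0.1308] [-1.7984e+02  1.0000e-01  9.3930e+01] F [-0.2 -0.7  0.4] w 0.0324 t 24.3
-> (0.5414, -0.114, 0.08, 94.1) 1 calls, dist 0.051 ang 0.3
    [0.036, 0.049, 0.508, -0.001, 0.001, -0.001]
-> (0.5414, -0.114, 0.02, 94.1) 1 calls, dist 0.060 ang 0.0
    [0.0, -0.0, 0.6, 0.0, 0.0, 0.0]
```

Request:
jog_arm(motion=[[[0.04, 0.05, 0.2, 0, 0, 0, 0.63], [0.04, 0.05, 0.45, 0, 0, 0, 0.63], [0.04, 0.05, 0.7, 0, 0, 0, 0.63], [0.04, 0.05, 0.8, 0, 0, 0, 0.63], [0.04, 0.05, 0.8, 0, 0, 0, 0.63]]])

```text
time_s: 24.8
tool_pos: [0.5403, -0.1098, 0.0504]
tool_rot: [-179.7, -0.0, 94.1]
force: [-0.1, -0.5, 0.0]
grip_width: 0.0319
grasp_force: 0.0
```

Request:
jog_arm(motion=[[[0, 0, 0.15, 0, 0, 0, 0.63], [0, 0, 0.3, 0, 0, 0, 0.63], [0, 0, 0.3, 0, 0, 0, 0.63], [0, 0, 0.3, 0, 0, 0, 1], [0, 0, 0.3, 0, 0, 0, 1]]])

```text
time_s: 25.3
tool_pos: [0.5428, -0.1108, 0.0231]
tool_rot: [179.9, 0.0, 94.1]
force: [-0.5, 0.4, -0.0]
grip_width: 0.023
grasp_force: 0.0
```

Request:
jog_arm(motion=[[[0, 0, 0, 0, 0, 0, 1], [0, 0, 0, 0, 0, 0, 1], [0, 0, 0, 0, 0, 0, 1], [0, 0, -0.15, 0, 0, 0, 1], [0, 0, -0.4, 0, 0, 0, 1]]])

```text
time_s: 25.8
tool_pos: [0.5408, -0.1104, 0.0622]
tool_rot: [-179.8, -0.0, 94.1]
force: [-0.2, 0.1, 0.5]
grip_width: 0.0179
grasp_force: 25.0
```

Request:
jog_arm(motion=[[[0, 0, -0.3, 0, 0, 0, 1], [0, 0, -0.6, 0, 0, 0, 1], [0, 0, -0.9, 0, 0, 0, 1], [0, 0, -0.9, 0, 0, 0, 1]]])

```text
time_s: 26.2
tool_pos: [0.5453, -0.1114, 0.1581]
tool_rot: [179.5, 0.0, 94.1]
force: [0.6, -0.3, -0.3]
grip_width: 0.0178
grasp_force: 25.0
```

```bash
python3 plan.py .4246,.1634,.14,14.8 .4246,.1634,.030,14.8
```

```text
at [ 0.5453 -0.1114  0.1581] [1.7948e+02 4.0000e-02 9.4070e+01] F [ 0.6 -0.3 -0.3] w 0.0178 t 26.2
-> (0.4246, 0.1634, 0.14, 14.8) 3 calls, dist 0.301 ang 79.3
    [0.942, -0.337, 0.057, 0.001, -0.001, 0.147]
    [0.694, -0.721, 0.056, 0.001, -0.001, 0.147]
    [0.301, -0.954, 0.058, 0.001, -0.001, 0.147]
-> (0.4246, 0.1634, 0.03, 14.8) 2 calls, dist 0.110 ang 0.0
    [0.0, -0.0, 0.55, 0.0, 0.0, 0.0]
    [0.0, -0.0, 0.55, 0.0, 0.0, 0.0]
```

Request:
jog_arm(motion=[[[0.23, -0.08, 0, 0, 0, 0.037, 1], [0.47, -0.16, 0, 0, 0, 0.074, 1], [0.7, -0.25, 0, 0, 0, 0.11, 1], [0.94, -0.34, 0, 0, 0, 0.147, 1]]])

```text
time_s: 26.6
tool_pos: [0.5008, -0.0187, 0.1526]
tool_rot: [-180.0, 0.0, 67.3]
force: [0.2, -0.0, -0.4]
grip_width: 0.0179
grasp_force: 25.0
```

Request:
jog_arm(motion=[[[0.17, -0.18, 0, 0, 0, 0.037, 1], [0.34, -0.36, 0, 0, 0, 0.074, 1], [0.52, -0.54, 0, 0, 0, 0.11, 1], [0.69, -0.72, 0, 0, 0, 0.147, 1]]])

```text
time_s: 27.0
tool_pos: [0.4605, 0.0727, 0.1526]
tool_rot: [-180.0, 0.0, 40.9]
force: [-0.1, -0.5, -0.5]
grip_width: 0.018
grasp_force: 25.0
```

Request:
jog_arm(motion=[[[0.08, -0.23, 0, 0, 0, 0.037, 1], [0.16, -0.47, 0, 0, 0, 0.074, 1], [0.24, -0.7, 0, 0, 0, 0.11, 1], [0.33, -0.95, 0, 0, 0, 0.147, 1], [0.33, -0.95, 0, 0, 0, 0.147, 1]]])

```text
time_s: 27.5
tool_pos: [0.4219, 0.1684, 0.1525]
tool_rot: [-179.9, 0.0, 14.9]
force: [0.7, -0.5, -0.2]
grip_width: 0.0173
grasp_force: 25.0
```

```bash
python3 plan.py .4275,.1642,.080,14.8 .4275,.1642,.030,14.8
```

```text
at [0.4219 0.1684 0.1525] [-1.7993e+02  3.0000e-02  1.4910e+01] F [ 0.7 -0.5 -0.2] w 0.0173 t 27.5
-> (0.4275, 0.1642, 0.08, 14.8) 1 calls, dist 0.073 ang 0.1
    [0.044, 0.056, 0.725, -0.0, 0.0, 0.001]
-> (0.4275, 0.1642, 0.03, 14.8) 1 calls, dist 0.050 ang 0.0
    [0.0, -0.0, 0.5, 0.0, 0.0, 0.0]
```

Request:
jog_arm(motion=[[[0.04, 0.05, 0.3, 0, 0, 0, 1], [0.04, 0.05, 0.6, 0, 0, 0, 1], [0.04, 0.05, 0.9, 0, 0, 0, 1], [0.04, 0.05, 1, 0, 0, 0, 1], [0.04, 0.05, 1, 0, 0, 0, 1]]])

```text
time_s: 28.0
tool_pos: [0.4277, 0.1602, 0.0514]
tool_rot: [179.9, 0.2, 14.7]
force: [0.1, -0.5, -1.6]
grip_width: 0.0177
grasp_force: 25.0
```

Request:
jog_arm(motion=[[[0, 0, 0.1, 0, 0, 0, 1], [0, 0, 0.18, 0, 0, 0, 1], [0, 0, 0.18, 0, 0, 0, 1], [0, 0, 0.18, 0, 0, 0, 1]]])

```text
time_s: 28.4
tool_pos: [0.429, 0.1614, 0.0349]
tool_rot: [-180.0, -0.0, 14.7]
force: [-0.0, 0.3, -0.1]
grip_width: 0.0177
grasp_force: 25.0
```

```bash
python3 plan.py .4275,.1642,.0275,14.8
```

```text
at [0.429  0.1614 0.0349] [-1.7999e+02 -3.0000e-02  1.4720e+01] F [-0.   0.3 -0.1] w 0.0177 t 28.4
-> (0.4275, 0.1642, 0.0275, 14.8) 1 calls, dist 0.008 ang 0.1
    [-0.008, -0.031, 0.074, -0.0, -0.0, -0.0]
```

Request:
jog_arm(motion=[[[-0.01, -0.03, 0.03, 0, 0, 0, 1], [-0.01, -0.03, 0.06, 0, 0, 0, 1], [-0.01, -0.03, 0.06, 0, 0, 0, 1], [-0.01, -0.03, 0.06, 0, 0, 0, 1]]])

```text
time_s: 28.8
tool_pos: [0.4271, 0.1639, 0.0285]
tool_rot: [180.0, 0.0, 14.7]
force: [-0.1, -0.4, -0.4]
grip_width: 0.0179
grasp_force: 25.0
```

Request:
jog_arm(motion=[[[0, 0, 0.01, 0, 0, 0, 1], [0, 0, 0.015, 0, 0, 0, 1], [0, 0, 0.015, 0, 0, 0, 1]]])

```text
time_s: 29.1
tool_pos: [0.4272, 0.1639, 0.0271]
tool_rot: [-180.0, -0.0, 14.7]
force: [-0.4, -0.6, -0.4]
grip_width: 0.0175
grasp_force: 25.0
```

Request:
jog_arm(motion=[[[0, 0, 0.01, 0, 0, 0, 1], [0, 0, 0.01, 0, 0, 0, 1]]])

```text
time_s: 29.3
tool_pos: [0.4272, 0.1639, 0.0271]
tool_rot: [-180.0, 0.0, 14.7]
force: [-3.4, -1.6, 9.1]
grip_width: 0.0176
grasp_force: 25.0
```

Request:
jog_arm(motion=[[[0, 0, -0.01, 0, 0, 0, 0.63], [0, 0, -0.01, 0, 0, 0, 0.63], [0, 0, -0.01, 0, 0, 0, 0.63], [0, 0, -0.01, 0, 0, 0, 0.63]]])

```text
time_s: 29.7
tool_pos: [0.427, 0.1639, 0.0269]
tool_rot: [180.0, 0.0, 14.7]
force: [0.6, 0.0, 0.8]
grip_width: 0.0314
grasp_force: 0.0
```

Request:
jog_arm(motion=[[[0, 0, -0.2, 0, 0, 0, 0.63], [0, 0, -0.6, 0, 0, 0, 0.63], [0, 0, -1, 0, 0, 0, 0.63], [0, 0, -1, 0, 0, 0, 0.63], [0, 0, -1, 0, 0, 0, 0.63]]])

```text
time_s: 30.2
tool_pos: [0.4277, 0.1643, 0.1278]
tool_rot: [-180.0, -0.1, 14.7]
force: [-0.4, 0.3, -0.3]
grip_width: 0.032
grasp_force: 0.0
```

```bash
python3 - <<'E'
from h import *
p,d,W=cam("wrist");bars(p,W,d,.018,.035,((.35,.52),(.05,.22)));p,d,W=cam("top");bars(p,W,d);carton(p,W,d)
E
python3 plan.py .4513,-.1204,.13,94 .4513,-.1204,.020,94
```

```text
bar [441.  110.9] [95.5 18.4] 14.83 pca [445.2 112.5] -165.79 z 0.0226 2620
bar [422.6 162.6] [96.1 18. ] 14.83 pca [425.1 163.3] -165.25 z 0.0226 2657
bar [ 585.7 -106.6] [18.9 95. ] 3.52 pca [ 585.6 -106.5] 93.6 z 0.0181 328
bar [ 451.2 -120.2] [17.9 96. ] 4.09 pca [ 451.3 -120.4] 94.08 z 0.0184 331
bar [ 405.  -123.7] [17.8 95.9] 3.7 pca [ 405.  -124.4] 93.52 z 0.0184 328
carton [ 495. -103.] [261. 149.] 4.2 [[359.0, -38.0], [370.0, -188.0], [630.0, -168.0], [619.0, -19.0]] 895
at [0.4262 0.1636 0.126 ] [1.7998e+02 1.1000e-01 1.4710e+01] F [ 0.1 -0.1 -0.3] w 0.0322 t 30.3
-> (0.4513, -0.1204, 0.13, 94.0) 3 calls, dist 0.285 ang 79.3
    [-0.16, 0.937, -0.013, -0.0, 0.0, -0.147]
    [-0.56, 0.768, -0.013, -0.0, 0.0, -0.147]
    [-0.843, 0.438, -0.013, -0.0, 0.0, -0.147]
-> (0.4513, -0.1204, 0.02, 94.0) 2 calls, dist 0.110 ang 0.0
    [0.0, -0.0, 0.55, 0.0, 0.0, 0.0]
    [-0.0, -0.0, 0.55, 0.0, 0.0, 0.0]
```

Request:
jog_arm(motion=[[[-0.04, 0.23, 0, 0, 0, -0.037, 0.63], [-0.08, 0.47, 0, 0, 0, -0.074, 0.63], [-0.12, 0.7, 0, 0, 0, -0.11, 0.63], [-0.16, 0.94, -0.01, 0, 0, -0.147, 0.63]]])

```text
time_s: 30.7
tool_pos: [0.4342, 0.0678, 0.1263]
tool_rot: [-179.9, 0.2, 41.5]
force: [0.6, 0.2, 0.1]
grip_width: 0.0321
grasp_force: 0.0
```

Request:
jog_arm(motion=[[[-0.14, 0.19, 0, 0, 0, -0.037, 0.63], [-0.28, 0.38, 0, 0, 0, -0.074, 0.63], [-0.42, 0.57, 0, 0, 0, -0.11, 0.63], [-0.56, 0.77, -0.01, 0, 0, -0.147, 0.63]]])

```text
time_s: 31.1
tool_pos: [0.4427, -0.0269, 0.1274]
tool_rot: [-179.8, 0.1, 67.9]
force: [-0.6, 0.5, 0.2]
grip_width: 0.0323
grasp_force: 0.0
```

Request:
jog_arm(motion=[[[-0.21, 0.11, 0, 0, 0, -0.037, 0.63], [-0.42, 0.22, 0, 0, 0, -0.074, 0.63], [-0.63, 0.33, 0, 0, 0, -0.11, 0.63], [-0.84, 0.44, 0, 0, 0, -0.147, 0.63], [-0.84, 0.44, 0, 0, 0, -0.147, 0.63]]])

```text
time_s: 31.6
tool_pos: [0.4515, -0.1236, 0.1278]
tool_rot: [-179.8, 0.1, 93.9]
force: [0.6, 0.7, 0.6]
grip_width: 0.0326
grasp_force: 0.0
```

Request:
jog_arm(motion=[[[0, 0, 0.2, 0, 0, 0, 0.63], [0, 0, 0.4, 0, 0, 0, 0.63], [0, 0, 0.5, 0, 0, 0, 0.63], [0, 0, 0.5, 0, 0, 0, 0.63], [0, 0, 0.5, 0, 0, 0, 0.63]]])

```text
time_s: 32.1
tool_pos: [0.4527, -0.1201, 0.079]
tool_rot: [-180.0, 0.0, 94.1]
force: [-0.3, -0.2, 0.5]
grip_width: 0.0322
grasp_force: 0.0
```

```bash
python3 plan.py .4513,-.1204,.0215,94
```

```text
at [ 0.4527 -0.1201  0.079 ] [-1.7997e+02  1.0000e-02  9.4090e+01] F [-0.3 -0.2  0.5] w 0.0322 t 32.1
-> (0.4513, -0.1204, 0.0215, 94.0) 1 calls, dist 0.058 ang 0.1
    [-0.002, -0.014, 0.575, -0.0, 0.0, 0.0]
```

Request:
jog_arm(motion=[[[0, -0.01, 0.2, 0, 0, 0, 0.63], [0, -0.01, 0.4, 0, 0, 0, 0.63], [0, -0.01, 0.57, 0, 0, 0, 0.63], [0, -0.01, 0.57, 0, 0, 0, 0.63], [0, -0.01, 0.57, 0, 0, 0, 1]]])

```text
time_s: 32.6
tool_pos: [0.4523, -0.1204, 0.0229]
tool_rot: [179.9, 0.0, 94.1]
force: [0.7, -1.1, 0.9]
grip_width: 0.0294
grasp_force: 0.0
```

Request:
jog_arm(motion=[[[0, 0, 0, 0, 0, 0, 1], [0, 0, 0, 0, 0, 0, 1], [0, 0, 0, 0, 0, 0, 1], [0, 0, 0, 0, 0, 0, 1]]])

```text
time_s: 33.0
tool_pos: [0.4527, -0.1204, 0.0232]
tool_rot: [179.9, -0.0, 94.1]
force: [-0.5, 0.6, 6.5]
grip_width: 0.0178
grasp_force: 25.0
```

Request:
jog_arm(motion=[[[0, 0, -0.2, 0, 0, 0, 1], [0, 0, -0.5, 0, 0, 0, 1], [0, 0, -0.8, 0, 0, 0, 1]]])

```text
time_s: 33.3
tool_pos: [0.4512, -0.1204, 0.1028]
tool_rot: [-179.9, 0.0, 94.1]
force: [0.9, 0.2, 0.1]
grip_width: 0.0178
grasp_force: 25.0
```

Request:
jog_arm(motion=[[[0, 0, -0.3, 0, 0, 0, 1], [0, 0, -0.5, 0, 0, 0, 1], [0, 0, -0.5, 0, 0, 0, 1], [0, 0, -0.5, 0, 0, 0, 1]]])

```text
time_s: 33.7
tool_pos: [0.4517, -0.1202, 0.1519]
tool_rot: [180.0, -0.0, 94.1]
force: [0.1, -0.5, -0.7]
grip_width: 0.0177
grasp_force: 25.0
```

```bash
python3 plan.py .4589,.1435,.14,104.8
```

```text
at [ 0.4517 -0.1202  0.1519] [ 1.7996e+02 -3.0000e-02  9.4100e+01] F [ 0.1 -0.5 -0.7] w 0.0177 t 33.7
-> (0.4589, 0.1435, 0.14, 104.8) 3 calls, dist 0.264 ang 10.7
    [0.875, 0.087, 0.04, 0.0, -0.0, -0.02]
    [0.868, 0.141, 0.04, 0.0, -0.0, -0.02]
    [0.858, 0.195, 0.04, 0.0, -0.0, -0.02]
```

Request:
jog_arm(motion=[[[0.25, 0.03, 0, 0, 0, -0.007, 1], [0.55, 0.05, 0, 0, 0, -0.014, 1], [0.87, 0.09, 0.04, 0, 0, -0.02, 1]]])

```text
time_s: 34.0
tool_pos: [0.4536, -0.0325, 0.1468]
tool_rot: [-179.9, -0.0, 97.6]
force: [0.6, 0.3, -0.8]
grip_width: 0.0179
grasp_force: 25.0
```

Request:
jog_arm(motion=[[[0.29, 0.05, 0, 0, 0, -0.007, 1], [0.58, 0.1, 0, 0, 0, -0.014, 1], [0.87, 0.14, 0.04, 0, 0, -0.02, 1]]])

```text
time_s: 34.3
tool_pos: [0.4559, 0.0562, 0.1427]
tool_rot: [-179.9, 0.0, 101.3]
force: [-0.3, 0.0, -0.7]
grip_width: 0.018
grasp_force: 25.0
```

Request:
jog_arm(motion=[[[0.3, 0.07, 0, 0, 0, -0.007, 1], [0.6, 0.14, 0, 0, 0, -0.014, 1], [0.86, 0.2, 0.04, 0, 0, -0.02, 1], [0.86, 0.2, 0.04, 0, 0, -0.02, 1], [0.86, 0.2, 0.04, 0, 0, -0.02, 1]]])

```text
time_s: 34.8
tool_pos: [0.4588, 0.1433, 0.1387]
tool_rot: [-179.9, 0.1, 105.0]
force: [0.2, -1.5, -0.6]
grip_width: 0.0179
grasp_force: 25.0
```

Request:
jog_arm(motion=[[[0, 0, 0.2, 0, 0, 0, 1], [0, 0, 0.5, 0, 0, 0, 1], [0, 0, 0.7, 0, 0, 0, 1], [0, 0, 0.7, 0, 0, 0, 1], [0, 0, 0.7, 0, 0, 0, 1]]])

```text
time_s: 35.3
tool_pos: [0.4596, 0.1423, 0.0701]
tool_rot: [-180.0, 0.0, 104.8]
force: [0.4, 0.4, -0.6]
grip_width: 0.0178
grasp_force: 25.0
```

```bash
python3 plan.py .4589,.1435,.048,104.8
```

```text
at [0.4596 0.1423 0.0701] [-1.7996e+02  3.0000e-02  1.0479e+02] F [ 0.4  0.4 -0.6] w 0.0178 t 35.3
-> (0.4589, 0.1435, 0.048, 104.8) 1 calls, dist 0.022 ang 0.0
    [0.014, -0.004, 0.221, -0.0, 0.0, -0.0]
```

Request:
jog_arm(motion=[[[0.01, 0, 0.1, 0, 0, 0, 1], [0.01, 0, 0.2, 0, 0, 0, 1], [0.01, 0, 0.25, 0, 0, 0, 1], [0.01, 0, 0.25, 0, 0, 0, 1]]])

```text
time_s: 35.7
tool_pos: [0.4586, 0.1441, 0.0442]
tool_rot: [-179.9, 0.0, 104.9]
force: [-0.4, 0.1, -0.1]
grip_width: 0.0176
grasp_force: 25.0
```

Request:
jog_arm(motion=[[[0, 0, 0.01, 0, 0, 0, 1], [0, 0, 0.02, 0, 0, 0, 1], [0, 0, 0.02, 0, 0, 0, 1]]])

```text
time_s: 36.0
tool_pos: [0.4594, 0.1444, 0.0432]
tool_rot: [180.0, -0.0, 104.9]
force: [0.6, 0.2, -0.5]
grip_width: 0.0175
grasp_force: 25.0
```

Request:
jog_arm(motion=[[[0, 0, 0.01, 0, 0, 0, 1], [0, 0, 0.01, 0, 0, 0, 1]]])

```text
time_s: 36.2
tool_pos: [0.4595, 0.1445, 0.0423]
tool_rot: [180.0, -0.0, 104.9]
force: [0.2, 0.6, -0.1]
grip_width: 0.0175
grasp_force: 25.0
```

Request:
jog_arm(motion=[[[0, 0, 0.01, 0, 0, 0, 1], [0, 0, 0.01, 0, 0, 0, 1]]])

```text
time_s: 36.4
tool_pos: [0.4595, 0.1445, 0.0422]
tool_rot: [180.0, -0.0, 104.9]
force: [-2.6, -1.4, 8.9]
grip_width: 0.0173
grasp_force: 25.0
```

Contact made. Release, lift, and plan the next bar (E).

Request:
jog_arm(motion=[[[0, 0, -0.01, 0, 0, 0, 0.63], [0, 0, -0.01, 0, 0, 0, 0.63], [0, 0, -0.01, 0, 0, 0, 0.63], [0, 0, -0.01, 0, 0, 0, 0.63]]])

```text
time_s: 36.8
tool_pos: [0.4591, 0.1443, 0.0419]
tool_rot: [-180.0, 0.0, 104.9]
force: [0.2, 0.2, -0.2]
grip_width: 0.0316
grasp_force: 0.0
```

Request:
jog_arm(motion=[[[0, 0, -0.2, 0, 0, 0, 0.63], [0, 0, -0.6, 0, 0, 0, 0.63], [0, 0, -0.9, 0, 0, 0, 0.63], [0, 0, -0.9, 0, 0, 0, 0.63], [0, 0, -0.9, 0, 0, 0, 0.63]]])

```text
time_s: 37.3
tool_pos: [0.4595, 0.1446, 0.1324]
tool_rot: [179.9, -0.0, 104.9]
force: [-0.3, 0.2, -0.2]
grip_width: 0.0323
grasp_force: 0.0
```

```bash
python3 - <<'E'
from h import *
p,d,W=cam("wrist");bars(p,W,d,.032,.050,((.35,.52),(.05,.22)));p,d,W=cam("top");bars(p,W,d);carton(p,W,d)
E
python3 plan.py .405,-.1242,.13,93.6
```

```text
bar [460.  143.7] [17.9 95.6] 15.06 pca [459.2 146.2] 104.95 z 0.0376 2902
bar [ 585.9 -106.1] [18.7 94.5] 2.81 pca [ 585.5 -106.2] 93.69 z 0.0179 326
bar [ 405.  -124.1] [18.  95.9] 3.63 pca [ 405.1 -124.4] 93.4 z 0.0185 333
carton [ 495. -104.] [261. 150.] 4.1 [[359.0, -38.0], [370.0, -188.0], [630.0, -169.0], [619.0, -19.0]] 893
at [0.4583 0.1441 0.1308] [-1.7988e+02  2.0000e-02  1.0490e+02] F [ 0.1 -0.5 -0.9] w 0.0321 t 37.4
-> (0.405, -0.1242, 0.13, 93.6) 3 calls, dist 0.274 ang 11.3
    [-0.818, -0.402, 0.004, -0.0, 0.0, 0.021]
    [-0.843, -0.347, 0.003, -0.0, 0.0, 0.021]
    [-0.864, -0.291, 0.003, -0.0, 0.0, 0.021]
```

```bash
python3 plan.py .5854,-.1014,.12,93.6
```

```text
at [0.4583 0.1441 0.1308] [-1.7988e+02  2.0000e-02  1.0490e+02] F [ 0.1 -0.5 -0.9] w 0.0321 t 37.4
-> (0.5854, -0.1014, 0.12, 93.6) 3 calls, dist 0.277 ang 11.3
    [-0.9, 0.199, 0.036, -0.0, 0.0, 0.021]
    [-0.885, 0.258, 0.036, -0.0, 0.0, 0.021]
    [-0.866, 0.315, 0.036, -0.0, 0.0, 0.021]
```

Request:
jog_arm(motion=[[[-0.45, 0.1, 0, 0, 0, 0.01, 0.63], [-0.9, 0.2, 0, 0, 0, 0.021, 0.63]]])

```text
time_s: 37.6
tool_pos: [0.5009, 0.0627, 0.1306]
tool_rot: [-179.9, 0.0, 101.3]
force: [0.4, -0.4, -0.6]
grip_width: 0.0322
grasp_force: 0.0
```

Request:
jog_arm(motion=[[[-0.45, 0.13, 0, 0, 0, 0.01, 0.63], [-0.88, 0.26, 0, 0, 0, 0.021, 0.63]]])

```text
time_s: 37.8
tool_pos: [0.5438, -0.0206, 0.1305]
tool_rot: [-179.9, 0.0, 97.3]
force: [1.6, 0.5, -0.1]
grip_width: 0.0321
grasp_force: 0.0
```

Request:
jog_arm(motion=[[[-0.45, 0.15, 0, 0, 0, 0.01, 0.63], [-0.87, 0.31, 0, 0, 0, 0.021, 0.63], [-0.87, 0.31, 0, 0, 0, 0.021, 0.63]]])

```text
time_s: 38.1
tool_pos: [0.5861, -0.1093, 0.1305]
tool_rot: [-179.9, 0.3, 93.0]
force: [0.2, -0.4, 0.1]
grip_width: 0.0322
grasp_force: 0.0
```

Request:
jog_arm(motion=[[[0, 0, 0.2, 0, 0, 0, 0.63], [0, 0, 0.4, 0, 0, 0, 0.63], [0, 0, 0.5, 0, 0, 0, 0.63], [0, 0, 0.5, 0, 0, 0, 0.63], [0, 0, 0.5, 0, 0, 0, 0.63]]])

```text
time_s: 38.6
tool_pos: [0.5859, -0.1008, 0.082]
tool_rot: [-180.0, 0.0, 93.6]
force: [0.2, -0.0, -0.2]
grip_width: 0.032
grasp_force: 0.0
```

```bash
python3 plan.py .5854,-.1014,.0215,93.6
```

```text
at [ 0.5859 -0.1008  0.082 ] [-179.97    0.     93.58] F [ 0.2 -0.  -0.2] w 0.032 t 38.6
-> (0.5854, -0.1014, 0.0215, 93.6) 1 calls, dist 0.060 ang 0.0
    [-0.005, -0.005, 0.605, -0.0, 0.0, -0.0]
```

Request:
jog_arm(motion=[[[0, 0, 0.2, 0, 0, 0, 0.63], [0, 0, 0.4, 0, 0, 0, 0.63], [0, 0, 0.6, 0, 0, 0, 0.63], [0, 0, 0.6, 0, 0, 0, 0.63], [0, 0, 0.6, 0, 0, 0, 1]]])

```text
time_s: 39.1
tool_pos: [0.5866, -0.1012, 0.023]
tool_rot: [179.9, 0.0, 93.6]
force: [-0.2, 0.5, -0.5]
grip_width: 0.0294
grasp_force: 0.0
```

Request:
jog_arm(motion=[[[0, 0, 0, 0, 0, 0, 1], [0, 0, 0, 0, 0, 0, 1], [0, 0, 0, 0, 0, 0, 1], [0, 0, 0, 0, 0, 0, 1]]])

```text
time_s: 39.5
tool_pos: [0.5871, -0.1013, 0.0236]
tool_rot: [179.9, -0.0, 93.5]
force: [-0.7, 0.7, 5.8]
grip_width: 0.0176
grasp_force: 25.0
```

Request:
jog_arm(motion=[[[0, 0, -0.2, 0, 0, 0, 1], [0, 0, -0.5, 0, 0, 0, 1], [0, 0, -0.8, 0, 0, 0, 1]]])

```text
time_s: 39.8
tool_pos: [0.5855, -0.1011, 0.1027]
tool_rot: [-179.9, -0.0, 93.5]
force: [1.2, -0.5, 0.2]
grip_width: 0.0175
grasp_force: 25.0
```

Request:
jog_arm(motion=[[[0, 0, -0.3, 0, 0, 0, 1], [0, 0, -0.5, 0, 0, 0, 1], [0, 0, -0.5, 0, 0, 0, 1], [0, 0, -0.5, 0, 0, 0, 1]]])

```text
time_s: 40.2
tool_pos: [0.5859, -0.101, 0.152]
tool_rot: [180.0, -0.0, 93.6]
force: [-0.9, -0.2, -1.0]
grip_width: 0.0176
grasp_force: 25.0
```

```bash
python3 plan.py .4033,.1344,.15,104.8
```

```text
at [ 0.5859 -0.101   0.152 ] [ 1.7997e+02 -2.0000e-02  9.3560e+01] F [-0.9 -0.2 -1. ] w 0.0176 t 40.2
-> (0.4033, 0.1344, 0.15, 104.8) 3 calls, dist 0.298 ang 11.2
    [0.821, -0.559, 0.007, 0.0, -0.0, -0.021]
    [0.856, -0.504, 0.007, 0.0, -0.0, -0.021]
    [0.887, -0.447, 0.007, 0.0, -0.0, -0.021]
```

Request:
jog_arm(motion=[[[0.25, -0.17, 0, 0, 0, -0.007, 1], [0.53, -0.36, 0, 0, 0, -0.014, 1], [0.82, -0.56, 0, 0, 0, -0.021, 1]]])

```text
time_s: 40.5
tool_pos: [0.5232, -0.0222, 0.15]
tool_rot: [-179.8, 0.0, 97.3]
force: [0.0, 0.4, -0.5]
grip_width: 0.0176
grasp_force: 25.0
```

Request:
jog_arm(motion=[[[0.28, -0.17, 0, 0, 0, -0.007, 1], [0.57, -0.33, 0, 0, 0, -0.014, 1], [0.86, -0.5, 0, 0, 0, -0.021, 1]]])

```text
time_s: 40.8
tool_pos: [0.4625, 0.057, 0.1504]
tool_rot: [-179.9, 0.0, 101.2]
force: [-0.8, 0.7, -0.5]
grip_width: 0.0175
grasp_force: 25.0
```

Request:
jog_arm(motion=[[[0.29, -0.15, 0, 0, 0, -0.007, 1], [0.58, -0.3, 0, 0, 0, -0.014, 1], [0.88, -0.45, 0, 0, 0, -0.021, 1], [0.88, -0.45, 0, 0, 0, -0.021, 1], [0.88, -0.45, 0, 0, 0, -0.021, 1]]])

```text
time_s: 41.3
tool_pos: [0.4024, 0.1338, 0.1509]
tool_rot: [-179.9, 0.0, 105.0]
force: [0.1, -0.5, 0.3]
grip_width: 0.0176
grasp_force: 25.0
```

Request:
jog_arm(motion=[[[0, 0, 0.2, 0, 0, 0, 1], [0, 0, 0.5, 0, 0, 0, 1], [0, 0, 0.75, 0, 0, 0, 1], [0, 0, 0.75, 0, 0, 0, 1], [0, 0, 0.75, 0, 0, 0, 1]]])

```text
time_s: 41.8
tool_pos: [0.4036, 0.1328, 0.0769]
tool_rot: [-179.9, 0.1, 104.8]
force: [0.1, 0.1, 0.8]
grip_width: 0.0177
grasp_force: 25.0
```

```bash
python3 plan.py .4033,.1344,.048,104.8;python3 -c "
from h import *;print(np.round(env.get_obs()['qpos'],1))"
```

```text
at [0.4036 0.1328 0.0769] [-1.7993e+02  5.0000e-02  1.0479e+02] F [0.1 0.1 0.8] w 0.0177 t 41.8
-> (0.4033, 0.1344, 0.048, 104.8) 1 calls, dist 0.029 ang 0.1
    [0.017, 0.002, 0.289, -0.0, 0.0, -0.0]
[-41.7  -0.9  19.9 124.7   0.4  56.3  -7.3]
```

Reach is fine. Lower to contact, expected at about z 0.0425.

Request:
jog_arm(motion=[[[0.015, 0, 0.1, 0, 0, 0, 1], [0.015, 0, 0.2, 0, 0, 0, 1], [0.015, 0, 0.31, 0, 0, 0, 1], [0.015, 0, 0.31, 0, 0, 0, 1]]])

```text
time_s: 42.2
tool_pos: [0.4018, 0.1347, 0.0446]
tool_rot: [-179.8, 0.0, 104.9]
force: [-0.1, 0.3, -1.4]
grip_width: 0.0177
grasp_force: 25.0
```

Request:
jog_arm(motion=[[[0, 0, 0.01, 0, 0, 0, 1], [0, 0, 0.02, 0, 0, 0, 1], [0, 0, 0.02, 0, 0, 0, 1]]])

```text
time_s: 42.5
tool_pos: [0.4032, 0.1354, 0.0443]
tool_rot: [180.0, -0.0, 104.9]
force: [0.2, -0.0, 0.1]
grip_width: 0.0173
grasp_force: 25.0
```

Request:
jog_arm(motion=[[[0, 0, 0.01, 0, 0, 0, 1], [0, 0, 0.01, 0, 0, 0, 1]]])

```text
time_s: 42.7
tool_pos: [0.403, 0.1353, 0.0432]
tool_rot: [180.0, -0.0, 104.9]
force: [-0.1, 0.1, 0.3]
grip_width: 0.0178
grasp_force: 25.0
```

Request:
jog_arm(motion=[[[0, 0, 0.01, 0, 0, 0, 1], [0, 0, 0.01, 0, 0, 0, 1]]])

```text
time_s: 42.9
tool_pos: [0.4032, 0.1354, 0.0426]
tool_rot: [180.0, -0.0, 104.9]
force: [-1.4, -0.2, 5.3]
grip_width: 0.0178
grasp_force: 25.0
```

Request:
jog_arm(motion=[[[0, 0, -0.01, 0, 0, 0, 0.63], [0, 0, -0.01, 0, 0, 0, 0.63], [0, 0, -0.01, 0, 0, 0, 0.63], [0, 0, -0.01, 0, 0, 0, 0.63]]])

```text
time_s: 43.3
tool_pos: [0.4029, 0.1352, 0.043]
tool_rot: [-180.0, 0.0, 104.9]
force: [0.2, 0.6, -0.7]
grip_width: 0.0313
grasp_force: 0.0
```

Request:
jog_arm(motion=[[[0, 0, -0.2, 0, 0, 0, 0.63], [0, 0, -0.6, 0, 0, 0, 0.63], [0, 0, -0.9, 0, 0, 0, 0.63], [0, 0, -0.9, 0, 0, 0, 0.63], [0, 0, -0.9, 0, 0, 0, 0.63]]])

```text
time_s: 43.8
tool_pos: [0.4033, 0.1355, 0.1334]
tool_rot: [179.9, -0.0, 104.9]
force: [0.5, 0.7, -0.4]
grip_width: 0.0321
grasp_force: 0.0
```

```bash
python3 - <<'E'
from h import *
p,d,W=cam("wrist");bars(p,W,d,.032,.050,((.35,.52),(.05,.22)));p,d,W=cam("top");bars(p,W,d);carton(p,W,d)
E
python3 plan.py .4052,-.128,.13,93.6
```

```text
bar [404.9 130.2] [17.9 94.4] 15.06 pca [404.1 132.7] 104.85 z 0.0376 2805
bar [459.2 146.1] [18.4 91.2] 14.69 pca [456.6 152.6] -76.6 z 0.0376 2523
bar [ 405. -124.] [17.9 96.2] 3.64 pca [ 405.1 -124.5] 93.34 z 0.0182 332
carton [ 495. -103.] [261. 149.] 4.3 [[359.0, -39.0], [371.0, -187.0], [630.0, -168.0], [619.0, -19.0]] 891
at [0.4021 0.1349 0.1319] [-1.7988e+02  3.0000e-02  1.0489e+02] F [-0.8 -0.6 -0.7] w 0.0322 t 43.9
-> (0.4052, -0.128, 0.13, 93.6) 3 calls, dist 0.263 ang 11.3
    [-0.849, -0.215, 0.007, -0.0, 0.0, 0.021]
    [-0.862, -0.159, 0.007, -0.0, 0.0, 0.021]
    [-0.87, -0.102, 0.007, -0.0, 0.0, 0.021]
```

Request:
jog_arm(motion=[[[-0.42, 0.15, 0, 0, 0, 0.01, 0.63], [-0.85, 0.25, 0, 0, 0, 0.021, 0.63]]])

```text
time_s: 44.1
tool_pos: [0.4487, 0.0595, 0.1318]
tool_rot: [-179.9, 0.0, 101.3]
force: [2.2, 0.1, -0.3]
grip_width: 0.0321
grasp_force: 0.0
```

Request:
jog_arm(motion=[[[-0.42, -0.08, 0, 0, 0, 0.01, 0.63], [-0.86, -0.16, 0, 0, 0, 0.021, 0.63]]])

```text
time_s: 44.3
tool_pos: [0.4491, -0.0295, 0.1316]
tool_rot: [-179.8, 0.0, 97.3]
force: [0.4, -0.1, -0.6]
grip_width: 0.0321
grasp_force: 0.0
```

Request:
jog_arm(motion=[[[-0.45, -0.27, 0, 0, 0, 0.01, 0.63], [-0.87, -0.57, 0, 0, 0, 0.021, 0.63], [-0.87, -0.57, 0, 0, 0, 0.021, 0.63], [-0.87, -0.57, 0, 0, 0, 0.021, 0.63]]])

```text
time_s: 44.7
tool_pos: [0.4032, -0.1222, 0.132]
tool_rot: [-179.9, -0.1, 93.4]
force: [0.5, 0.6, 0.9]
grip_width: 0.0323
grasp_force: 0.0
```

Request:
jog_arm(motion=[[[0, 0, 0.2, 0, 0, 0, 0.63], [0, 0, 0.4, 0, 0, 0, 0.63], [0, 0, 0.5, 0, 0, 0, 0.63], [0, 0, 0.5, 0, 0, 0, 0.63], [0, 0, 0.5, 0, 0, 0, 0.63]]])

```text
time_s: 45.2
tool_pos: [0.4048, -0.1209, 0.0831]
tool_rot: [-180.0, 0.0, 93.6]
force: [-0.1, -0.1, -0.7]
grip_width: 0.0319
grasp_force: 0.0
```

```bash
python3 plan.py .4052,-.127,.0215,93.5
```

```text
at [ 0.4048 -0.1209  0.0831] [-1.7998e+02  2.0000e-02  9.3630e+01] F [-0.1 -0.1 -0.7] w 0.0319 t 45.2
-> (0.4052, -0.127, 0.0215, 93.5) 1 calls, dist 0.062 ang 0.1
    [-0.061, 0.0, 0.616, -0.0, 0.0, 0.001]
```

Request:
jog_arm(motion=[[[-0.03, 0, 0.2, 0, 0, 0, 0.63], [-0.03, 0, 0.4, 0, 0, 0, 0.63], [-0.03, 0, 0.61, 0, 0, 0, 0.63], [-0.03, 0, 0.61, 0, 0, 0, 0.63], [-0.03, 0, 0.61, 0, 0, 0, 1]]])

```text
time_s: 45.7
tool_pos: [0.4052, -0.1245, 0.0228]
tool_rot: [180.0, 0.0, 93.6]
force: [-0.1, 0.5, 0.2]
grip_width: 0.0291
grasp_force: 0.0
```

Request:
jog_arm(motion=[[[0, 0, 0, 0, 0, 0, 1], [0, 0, 0, 0, 0, 0, 1], [0, 0, 0, 0, 0, 0, 1], [0, 0, 0, 0, 0, 0, 1]]])

```text
time_s: 46.1
tool_pos: [0.4059, -0.1245, 0.0233]
tool_rot: [179.9, -0.0, 93.6]
force: [-0.7, 1.3, 6.3]
grip_width: 0.018
grasp_force: 25.0
```

Request:
jog_arm(motion=[[[0, 0, -0.2, 0, 0, 0, 1], [0, 0, -0.5, 0, 0, 0, 1], [0, 0, -0.8, 0, 0, 0, 1]]])

```text
time_s: 46.4
tool_pos: [0.4041, -0.1246, 0.103]
tool_rot: [-180.0, 0.0, 93.5]
force: [1.1, 0.6, 0.0]
grip_width: 0.0177
grasp_force: 25.0
```

Request:
jog_arm(motion=[[[0, 0, -0.3, 0, 0, 0, 1], [0, 0, -0.5, 0, 0, 0, 1], [0, 0, -0.5, 0, 0, 0, 1], [0, 0, -0.5, 0, 0, 0, 1]]])

```text
time_s: 46.8
tool_pos: [0.4046, -0.1244, 0.1521]
tool_rot: [179.9, -0.0, 93.6]
force: [-0.7, 0.7, -1.5]
grip_width: 0.0177
grasp_force: 25.0
```

```bash
python3 plan.py .47,.02,.16,54 .4246,.1634,.16,14.8
```

```text
at [ 0.4046 -0.1244  0.1521] [ 1.7994e+02 -3.0000e-02  9.3550e+01] F [-0.7  0.7 -1.5] w 0.0177 t 46.8
-> (0.47, 0.02, 0.16, 54.0) 2 calls, dist 0.159 ang 39.6
    [0.7, 0.371, -0.039, 0.0, -0.0, 0.11]
    [0.785, 0.112, -0.039, 0.0, -0.0, 0.11]
-> (0.4246, 0.1634, 0.16, 14.8) 2 calls, dist 0.150 ang 39.2
    [0.447, -0.605, -0.0, 0.0, -0.0, 0.109]
    [0.218, -0.72, -0.0, 0.0, -0.0, 0.109]
```

Request:
jog_arm(motion=[[[0.2, 0.12, 0, 0, 0, 0.037, 1], [0.45, 0.25, 0, 0, 0, 0.074, 1], [0.7, 0.37, -0.04, 0, 0, 0.11, 1]]])

```text
time_s: 47.1
tool_pos: [0.4361, -0.0516, 0.1542]
tool_rot: [-179.8, 0.1, 73.4]
force: [0.3, 0.7, -0.3]
grip_width: 0.0178
grasp_force: 25.0
```

Request:
jog_arm(motion=[[[0.26, 0.04, 0, 0, 0, 0.037, 1], [0.52, 0.08, 0, 0, 0, 0.074, 1], [0.78, 0.11, -0.04, 0, 0, 0.11, 1]]])

```text
time_s: 47.4
tool_pos: [0.4685, 0.0201, 0.1579]
tool_rot: [-179.9, 0.2, 53.7]
force: [0.9, 0.3, -0.4]
grip_width: 0.0178
grasp_force: 25.0
```

Request:
jog_arm(motion=[[[0.15, -0.2, 0, 0, 0, 0.036, 1], [0.3, -0.4, 0, 0, 0, 0.072, 1], [0.45, -0.6, 0, 0, 0, 0.109, 1]]])

```text
time_s: 47.7
tool_pos: [0.4462, 0.0917, 0.1582]
tool_rot: [-180.0, 0.2, 34.0]
force: [0.6, 0.4, -0.0]
grip_width: 0.0177
grasp_force: 25.0
```

Request:
jog_arm(motion=[[[0.07, -0.24, 0, 0, 0, 0.036, 1], [0.14, -0.48, 0, 0, 0, 0.072, 1], [0.22, -0.72, 0, 0, 0, 0.109, 1], [0.22, -0.72, 0, 0, 0, 0.109, 1], [0.22, -0.72, 0, 0, 0, 0.109, 1]]])

```text
time_s: 48.2
tool_pos: [0.4243, 0.1627, 0.1586]
tool_rot: [179.9, 0.1, 14.8]
force: [0.2, 0.2, -1.3]
grip_width: 0.0181
grasp_force: 25.0
```

```bash
python3 plan.py .4246,.1634,.08,14.8
```

```text
at [0.4243 0.1627 0.1586] [1.7993e+02 1.5000e-01 1.4840e+01] F [ 0.2  0.2 -1.3] w 0.0181 t 48.2
-> (0.4246, 0.1634, 0.08, 14.8) 1 calls, dist 0.079 ang 0.2
    [0.007, -0.007, 0.786, 0.0, 0.001, 0.0]
```

Request:
jog_arm(motion=[[[0, 0, 0.25, 0, 0, 0, 1], [0, 0, 0.5, 0, 0, 0, 1], [0, 0, 0.78, 0, 0, 0, 1], [0, 0, 0.78, 0, 0, 0, 1], [0, 0, 0.78, 0, 0, 0, 1]]])

```text
time_s: 48.7
tool_pos: [0.425, 0.1619, 0.0818]
tool_rot: [180.0, 0.1, 14.7]
force: [0.7, 0.8, -0.3]
grip_width: 0.0176
grasp_force: 25.0
```

Request:
jog_arm(motion=[[[0, 0, 0.08, 0, 0, 0, 1], [0, 0, 0.16, 0, 0, 0, 1], [0, 0, 0.19, 0, 0, 0, 1], [0, 0, 0.19, 0, 0, 0, 1], [0, 0, 0.19, 0, 0, 0, 1]]])

```text
time_s: 49.2
tool_pos: [0.4253, 0.1631, 0.0633]
tool_rot: [-180.0, -0.0, 14.7]
force: [0.5, 0.2, -0.8]
grip_width: 0.0175
grasp_force: 25.0
```

```bash
python3 plan.py .4246,.1634,.058,14.8
```

```text
at [0.4253 0.1631 0.0633] [-1.800e+02 -2.000e-02  1.472e+01] F [ 0.5  0.2 -0.8] w 0.0175 t 49.2
-> (0.4246, 0.1634, 0.058, 14.8) 1 calls, dist 0.005 ang 0.1
    [-0.006, -0.004, 0.053, -0.0, -0.0, -0.0]
```

Request:
jog_arm(motion=[[[0, 0, 0.02, 0, 0, 0, 1], [0, 0, 0.04, 0, 0, 0, 1], [0, 0, 0.04, 0, 0, 0, 1]]])

```text
time_s: 49.5
tool_pos: [0.425, 0.163, 0.0589]
tool_rot: [180.0, 0.0, 14.7]
force: [0.1, 0.4, -0.8]
grip_width: 0.0177
grasp_force: 25.0
```

Request:
jog_arm(motion=[[[0, 0, 0.01, 0, 0, 0, 1], [0, 0, 0.01, 0, 0, 0, 1]]])

```text
time_s: 49.7
tool_pos: [0.4251, 0.163, 0.058]
tool_rot: [-180.0, -0.0, 14.7]
force: [0.4, 0.6, -0.6]
grip_width: 0.0176
grasp_force: 25.0
```

Request:
jog_arm(motion=[[[0, 0, 0.01, 0, 0, 0, 1], [0, 0, 0.01, 0, 0, 0, 1]]])

```text
time_s: 49.9
tool_pos: [0.4253, 0.1631, 0.0573]
tool_rot: [-180.0, -0.0, 14.7]
force: [-0.9, 0.4, 1.9]
grip_width: 0.0178
grasp_force: 25.0
```

Touching. Release, lift and check the tower.

Request:
jog_arm(motion=[[[0, 0, 0, 0, 0, 0, 0.63], [0, 0, 0, 0, 0, 0, 0.63], [0, 0, 0, 0, 0, 0, 0.63], [0, 0, 0, 0, 0, 0, 0.63]]])

```text
time_s: 50.3
tool_pos: [0.4251, 0.163, 0.057]
tool_rot: [180.0, -0.0, 14.7]
force: [0.0, 0.1, -0.0]
grip_width: 0.0313
grasp_force: 0.0
```

Request:
jog_arm(motion=[[[0, 0, -0.2, 0, 0, 0, 0.63], [0, 0, -0.6, 0, 0, 0, 0.63], [0, 0, -0.9, 0, 0, 0, 0.63], [0, 0, -0.9, 0, 0, 0, 0.63], [0, 0, -0.9, 0, 0, 0, 0.63]]])

```text
time_s: 50.8
tool_pos: [0.4254, 0.1632, 0.1475]
tool_rot: [-180.0, -0.1, 14.7]
force: [-0.3, 0.7, -0.5]
grip_width: 0.032
grasp_force: 0.0
```

```bash
python3 - <<'E'
from h import *
p,d,W=cam("wrist");save('w5',p);A=((.33,.54),(.03,.25))
for a,b in((.046,.062),(.03,.045),(.017,.029)): bars(p,W,d,a,b,A)
p,d,W=cam("top");carton(p,W,d);H=W[...,2];V=p.max(-1)
near=(abs(W[...,0]-.58)<.06)&(abs(W[...,1]-.27)<.14)&(d>0)&(H>.02)
P=W[near&(V<70)];print('hook',rect(P[:,:2]))
near=(abs(W[...,0]-.432)<.05)&(abs(W[...,1]-.367)<.05)&(d>0)&(H>.085);P=W[near];print('cap',rect(P[:,:2]),np.median(P[:,2]))
E
python3 plan.py .432,.367,.16,14.8
```

```text
bar [424.7 162.8] [95.6 18. ] 14.77 pca [427.3 163.5] -165.16 z 0.0526 2930
bar [464.2 129. ] [17.9 66.6] 14.86 pca [464.6 129.3] -75.21 z 0.0376 2039
bar [449.2 184.6] [16.7 10.2] 14.14 pca [449.7 184.4] -160.71 z 0.0377 291
bar [394.3 170.1] [18.5 10.2] 17.9 pca [394.5 170.2] -161.83 z 0.0376 263
bar [409.2 114.4] [18.5 65.9] 14.6 pca [410.4 114.6] -75.07 z 0.0376 1399
bar [481.3 121.6] [12.2 18. ] 15.46 pca [481.2 121.7] -80.84 z 0.0225 375
bar [437.6 110.1] [36.5 18.4] 14.64 pca [437.3 110.3] -165.68 z 0.0226 961
carton [518. -59.] [261. 149.] 4.3 [[382.0, 5.0], [393.0, -143.0], [653.0, -124.0], [642.0, 25.0]] 851
hook (array([590.3, 339.9]), array([77.4, 23.4]), 83.66)
cap (array([431.8, 367.1]), array([29.8, 30.4]), 33.49) 0.09945680322753425
at [0.4243 0.1627 0.1459] [1.7997e+02 1.2000e-01 1.4720e+01] F [ 0.1  0.7 -0.5] w 0.0323 t 50.9
-> (0.432, 0.367, 0.16, 14.8) 2 calls, dist 0.205 ang 0.1
    [0.297, -0.978, -0.072, 0.0, 0.0, -0.0]
    [0.298, -0.978, -0.071, 0.0, 0.0, -0.0]
```

View pics/w5.png

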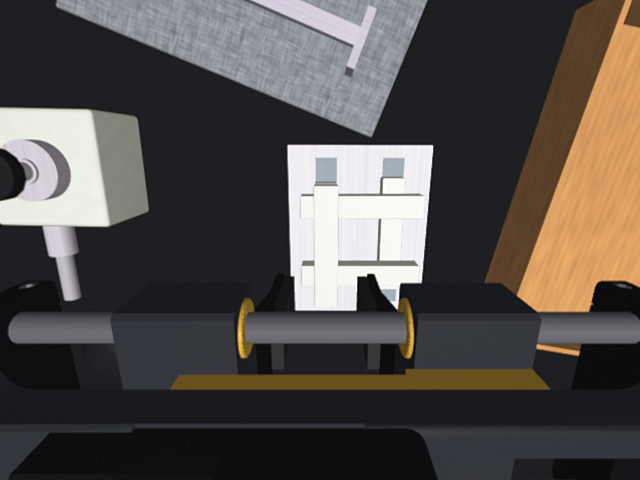

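The picture shows the tower as intended: two low bars on the stripes, two across, one on top. The carton was knocked a little further out but is still clear of the shelf. Now the valve.

Request:
jog_arm(motion=[[[0.15, -0.49, -0.07, 0, 0, 0, 1], [0.3, -0.98, -0.07, 0, 0, 0, 1], [0.3, -0.98, -0.07, 0, 0, 0, 1]]])

```text
time_s: 51.2
tool_pos: [0.4272, 0.272, 0.1527]
tool_rot: [-179.9, 0.1, 15.2]
force: [-0.1, -0.6, -0.5]
grip_width: 0.0159
grasp_force: 0.0
```

Request:
jog_arm(motion=[[[0.15, -0.49, 0, 0, 0, 0, 1], [0.3, -0.98, 0, 0, 0, 0, 1], [0.3, -0.98, 0, 0, 0, 0, 1], [0.3, -0.98, 0, 0, 0, 0, 1], [0.3, -0.98, 0, 0, 0, 0, 1]]])

```text
time_s: 51.7
tool_pos: [0.4334, 0.3658, 0.1528]
tool_rot: [179.9, 0.1, 14.6]
force: [0.5, -0.2, -0.4]
grip_width: 0.0008
grasp_force: 0.0
```

```bash
python3 plan.py .4318,.3671,.118,14.8;python3 - <<'E'
from h import *
p,d,W=cam("top");carton(p,W,d)
E
```

```text
at [0.4334 0.3658 0.1528] [1.7987e+02 1.2000e-01 1.4640e+01] F [ 0.5 -0.2 -0.4] w 0.0008 t 51.7
-> (0.4318, 0.3671, 0.118, 14.8) 1 calls, dist 0.035 ang 0.2
    [-0.011, -0.017, 0.348, 0.001, 0.001, -0.001]
carton [518. -59.] [261. 149.] 4.2 [[382.0, 6.0], [393.0, -143.0], [653.0, -124.0], [642.0, 25.0]] 848
```

Request:
jog_arm(motion=[[[-0.01, -0.01, 0.15, 0, 0, 0, 1], [-0.01, -0.01, 0.3, 0, 0, 0, 1], [-0.01, -0.01, 0.35, 0, 0, 0, 1], [-0.01, -0.01, 0.35, 0, 0, 0, 1]]])

```text
time_s: 52.15
tool_pos: [0.4313, 0.3674, 0.1172]
tool_rot: [179.9, 0.2, 14.7]
force: [0.2, 0.5, -0.3]
grip_width: 0.0006
grasp_force: 0.0
```

Request:
jog_arm(motion=[[[0, 0, 0.03, 0, 0, 0, 1], [0, 0, 0.06, 0, 0, 0, 1], [0, 0, 0.09, 0, 0, 0, 1], [0, 0, 0.1, 0, 0, 0, 1], [0, 0, 0.1, 0, 0, 0, 1]]])

```text
time_s: 52.65
tool_pos: [0.4325, 0.3688, 0.1095]
tool_rot: [-180.0, -0.1, 14.7]
force: [-0.1, 0.6, 3.0]
grip_width: 0.0001
grasp_force: 1.3
```

Request:
jog_arm(motion=[[[0, 0, 0.02, 0, 0, 0, 1], [0, 0, 0.04, 0, 0, 0, 1], [0, 0, 0.05, 0, 0, 0, 1]]])

```text
time_s: 52.95
tool_pos: [0.4326, 0.3689, 0.105]
tool_rot: [-180.0, -0.1, 14.7]
force: [-1.5, -1.6, 8.9]
grip_width: 0.0008
grasp_force: 4.5
```

Request:
jog_arm(motion=[[[0, 0, 0.02, 0, 0, 0, 1], [0, 0, 0.04, 0, 0, 0, 1], [0, 0, 0.05, 0, 0, 0, 1]]])

```text
time_s: 53.25
tool_pos: [0.4327, 0.369, 0.1009]
tool_rot: [-180.0, -0.1, 14.7]
force: [-2.8, -2.3, 12.9]
grip_width: 0.0006
grasp_force: 6.5
```

Request:
jog_arm(motion=[[[0, 0, 0.01, 0, 0, 0, 1]]])

```text
time_s: 53.35
tool_pos: [0.4327, 0.369, 0.1001]
tool_rot: [-179.9, -0.1, 14.7]
force: [-2.7, -3.6, 16.8]
grip_width: 0.0005
grasp_force: 8.7
```

Request:
jog_arm(motion=[[[0, 0, 0.01, 0, 0, 0, 1], [0, 0, 0.01, 0, 0, 0, 1], [0, 0, 0.01, 0, 0, 0, 1], [0, 0, 0.01, 0, 0, 0, 1], [0, 0, 0.01, 0, 0, 0, 1]]])

```text
time_s: 53.85
tool_pos: [0.4327, 0.3691, 0.1001]
tool_rot: [-179.9, -0.1, 14.7]
force: [-4.5, -3.3, 18.4]
grip_width: 0.0004
grasp_force: 9.0
```

Request:
jog_arm(motion=[[[0, 0, -0.15, 0, 0, 0, 1], [0, 0, -0.3, 0, 0, 0, 1], [0, 0, -0.6, 0, 0, 0, 1], [0, 0, -0.9, 0, 0, 0, 1], [0, 0, -0.9, 0, 0, 0, 1]]])

```text
time_s: 54.35
tool_pos: [0.4339, 0.3702, 0.1915]
tool_rot: [-179.8, -0.4, 14.7]
force: [0.4, 0.5, -0.3]
grip_width: 0.0004
grasp_force: 0.0
```

Run:
```python
from h import *
p,d,W=cam("top");carton(p,W,d);H=W[...,2];V=p.max(-1);A=((.33,.54),(.03,.25))
for a,b in((.046,.062),(.03,.045)): bars(p,W,d,a,b,A)
P=W[(abs(W[...,0]-.58)<.06)&(abs(W[...,1]-.27)<.14)&(d>0)&(H>.02)&(H<.05)&(V<70)];print('hook',rect(P[:,:2]) if len(P) else 0)
p,d,W=cam("scene");H=W[...,2]
P=W[(abs(W[...,0]-.58)<.06)&(abs(W[...,1]-.27)<.14)&(d>0)&(H>.02)&(H<.05)];print('hook',rect(P[:,:2]))
print(env.sign_off())
```

```text
carton [518. -59.] [261. 149.] 4.3 [[382.0, 6.0], [393.0, -143.0], [653.0, -123.0], [642.0, 25.0]] 855
bar [423.6 164. ] [95.3 18. ] 14.58 pca [422.1 163.9] -164.52 z 0.0522 325
bar [463.3 130.5] [17.9 66.9] 14.94 pca [463.2 131. ] -74.82 z 0.0373 231
bar [408.3 116. ] [17.8 65.6] 14.59 pca [408.3 115.9] -74.98 z 0.0374 227
hook (array([589.8, 339.7]), array([76.3, 23.2]), 83.13)
hook (array([589.4, 277.3]), array([208.3,  39.5]), 81.58)
the job is handed in; nothing more can be done
None
```

The carton is out clear of the shelf, the hook is back on its mat, the five-bar tower stands on the pad, and the valve was pressed to its second stop, held about 0.5 s and let go. The job is handed in at about 54 s.

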